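# Dress a row of watch-movement pots with the straightedge

## Robot

A 6-joint arm with a two-finger parallel gripper is mounted at the origin on the work surface. World frame = base frame: x ahead of the robot, y to its left, z up, the work surface at z = 0. Lengths are in m, angles in rad, forces in N, time in s.
With the tool pointing down it reaches from about 0.35 to 0.975 m from the base axis. Payload 17.4 kg.
Tool frame: the origin (TCP) lies midway between the tips of the shut fingers; the grasp point (between the pads) lies 19 mm behind it; z points along the fingers, y is the line along which they close (so a half turn about z gives the same grasp; the last joint's range is limited). The gripper opens to 85 mm and grips with 20 to 120 N. Pads are 22 mm wide; open, the fingers measure 114 mm over their backs; the gripper's body (76 mm by 85 mm) begins 54 mm behind the grasp point. The pads swing forward as they close: fully open they stand 13 mm farther back than shut.
Start: joints at [-1.362, 0.116, 1.442, -0, 1.584, -0.038], TCP at [0.165, -0.655, 0.2] pointing down, gripper open.
Joint ranges: [-2.83, 2.83], [-0.83, 2.19], [0.07, 2.5], [-1.14, 4.28], [0.01, 3], [-2.97, 2.97]. Speed limits (rad/s): [1.89, 1.89, 2.22, 3.14, 3.14, 3.14].

## Interface

Orientations are given as a unit quaternion [w, x, y, z].
In Python, from plant import env gives the robot as it stands. The module is installed in compiled form; this text tells all that it offers.
- The arm moves only by the tool servo_tool, never from a script. Its argument "steps" is a list of rows, each an object of numbers: "x", "y", "z": the shift along the world's x, y, z each as a share of 50 mm, from -1 to 1; "wx", "wy", "wz": the turn, a rotation vector about the world's x, y, z each as a share of 0.08 rad, from -1 to 1; "jaw": the closure, from -1 (fully open) to 1 (shut). In form: [{"x": .., "y": .., "z": .., "wx": .., "wy": .., "wz": .., "jaw": ..}, ...]. A call has exactly 8 rows; each row shifts and turns the commanded pose from where the row before left it; what a row does not reach is not made up. A row lasts 1/8 s, in which the tool goes at most 62.5 mm and 10.7 degrees, less where a joint would pass 70% of its speed; a pose out of reach is approached as far as the arm can. A call with a number of a shift or a turn outside -1 to 1 is refused whole. A call with a gripper value outside its range is refused whole. The fingers move at their own pace and stop on an object; the grip force is fixed at half the most. Time passes only in rows, so rows that do not move let the fingers close, or fill a call up. It gives the time, the measured TCP pose, the force, the opening and the grip force at its end, in the units of the state.
- env.sense(): the state, without advancing time (a new reading comes with each control period).
- env.read_camera(name): name is "side" or "top" or "wrist"; returns a dict with "color" (384x512x3 uint8, red, green, blue), "fx", "fy", "cx", "cy" (pixels), "R" (3x3) and "t" (3): a world point X has camera coordinates R X + t; the wrist camera has in their place "T_tool_cam" (4x4, takes a point from camera to tool coordinates, whose origin is the TCP and whose axes are the flange's). Camera axes: x right, y down, z forward; pixel columns grow to the right and rows downward; lengths in m; the calibration is good to about 2 mm. A picture is of the moment at which its call begins: read the wrist's pose just before it. There is no depth.
- env.close_job(): hands the job in; it is judged then, once.
The state is a dict: "time_s": time; "joints": joint angles; "qvel": joint speeds; "tau": joint torques, N m; "position": TCP position; "orientation": TCP orientation; "wrist_force": force on the tool from outside, world axes, zero at the start; "wrist_torque": the same for the moment, N m; "opening": finger opening in m; "grip_force": force on a finger pad.
Only numpy, scipy, OpenCV 4.12 (cv2) and the standard library are available. Lean on these libraries where they do the work, as an engineer would, in place of code of your own. Each camera call takes 0.05 s, during which the arm holds its last target. There are 200 camera calls.

## Task

Set the four movement pots straight for inspection: with the straightedge, push the row forward, away from you, until the near sides of all four pots stand on the near edge of the white line printed on the mat, keeping hands and arm off the pots and the pots flat on the mat. Then put the straightedge away in its holder, level, pressing its tube down until both ends have snapped fully home into the two spring clips, with the row still straight. Leave the loupe and the dust cover beyond the mat where they are.

Things in the scene. Friction and masses are not known exactly. Their poses are not given: they have to be found in the camera images.
- mat_line (a point): Middle of the near edge of the white line (280 x 4 mm) printed on the fixed grey-green mat, at the mat's top, 3 mm above the bench. x: flat, square to the line, away from the robot; y: along the line; z up. The mat, 195 x 300 mm, reaches 140 mm behind this edge (-x). The pots start wholly behind the line. A pot is right with its centre 22 mm (its radius) beyond this edge in x.
- grip (a point): Straightedge, loose, 0.28 kg, lying underside down beside the mat: centre of its upright black grip block, 30 mm above the tool's underside. x towards the pushing edge, y along the tool, z up. The block is 16 mm thick (x), 70 mm long (y), 10 to 46 mm above the underside; its wider foot (20 x 86 mm) ends 16 mm up. Take it by the block.
- edge (a point): Straightedge: middle of its straight pushing edge, at the underside: 32 mm in +x of the grip centre and 30 mm below it; axes as the grip's. The steel blade is flat on the underside, 5 mm thick, 250 mm long (y), 42 mm wide (x), from this edge back to 10 mm behind the tube's axis.
- end_a (a point): Straightedge: point on the axis of its round aluminium tube, 138 mm from the middle in the tool's +y, where a clip takes it. The tube, 16 mm in diameter and 300 mm long, runs along y right under the grip, its axis 8 mm above the underside (22 mm below the grip centre); its bare ends stick out 25 mm past each end of the blade.
- end_b (a point): Straightedge: the like point on the tube's axis, 138 mm from the middle in the tool's -y.
- holder_seat (a point): Holder, fixed on the bench on the other side of the mat: grey plate 76 x 320 x 10 mm with two steel spring clips. Point midway between the clips, where the clipped tube's underside rests, 11.5 mm above the bench. y runs through both clips (at y = +-138 mm), z up. Home: tube axis 8 mm and grip centre 30 mm above this point. The tool may lie either way round (edge to +x or -x).
- clip_a (a point): The holder's clip at its y = +138 mm (the other at -138 mm is alike), at the seat. 12 mm wide along y, open at the top: two sprung arms 25 mm tall, flared to a mouth 26 mm wide, with a throat 11.4 mm wide 15 mm above the seat. Pushing the tube straight down past both throats takes about 15 N in all. The blade fits between the clips with 7 mm to spare at each end.
- pot1_centre (a point): Movement pot 1 (of four alike, numbered along the line from its -y end): a loose round milky plastic holder 44 mm in diameter, 14 mm tall, about 60 g, with a watch movement and its small blue setting stem lying in its top. The point is its centre, 7 mm above its underside. The pots stand roughly 60 mm apart along the line; z is up, its turn about z is of no matter.
- pot2_centre (a point): Movement pot 2 (of four alike, numbered along the line from its -y end): a loose round milky plastic holder 44 mm in diameter, 14 mm tall, about 60 g, with a watch movement and its small blue setting stem lying in its top. The point is its centre, 7 mm above its underside. The pots stand roughly 60 mm apart along the line; z is up, its turn about z is of no matter.
- pot3_centre (a point): Movement pot 3 (of four alike, numbered along the line from its -y end): a loose round milky plastic holder 44 mm in diameter, 14 mm tall, about 60 g, with a watch movement and its small blue setting stem lying in its top. The point is its centre, 7 mm above its underside. The pots stand roughly 60 mm apart along the line; z is up, its turn about z is of no matter.
- pot4_centre (a point): Movement pot 4 (of four alike, numbered along the line from its -y end): a loose round milky plastic holder 44 mm in diameter, 14 mm tall, about 60 g, with a watch movement and its small blue setting stem lying in its top. The point is its centre, 7 mm above its underside. The pots stand roughly 60 mm apart along the line; z is up, its turn about z is of no matter.
- loupe: Bystander: black tapered eye loupe, 34 mm in diameter, 30 mm tall, loose, beyond the mat. Origin under its centre.
- dust_cover: Bystander: clear dust cover with a knob on a black base, 56 mm in diameter, 46 mm tall, loose, beyond the mat. Origin under its centre.

How it is judged:
On the way, in this order (a step that is already met when the one before it is completed fails the run):
1. all four pots stand on the mat with their near sides on the line (x of pot1_centre in the frame of mat_line between 0.018 and 0.026 m and y of pot1_centre in the frame of mat_line between -0.14 and 0.14 m and z of pot1_centre in the frame of mat_line between 0.003 and 0.011 m and x of pot2_centre in the frame of mat_line between 0.018 and 0.026 m and y of pot2_centre in the frame of mat_line between -0.14 and 0.14 m and z of pot2_centre in the frame of mat_line between 0.003 and 0.011 m and x of pot3_centre in the frame of mat_line between 0.018 and 0.026 m and y of pot3_centre in the frame of mat_line between -0.14 and 0.14 m and z of pot3_centre in the frame of mat_line between 0.003 and 0.011 m and x of pot4_centre in the frame of mat_line between 0.018 and 0.026 m and y of pot4_centre in the frame of mat_line between -0.14 and 0.14 m and z of pot4_centre in the frame of mat_line between 0.003 and 0.011 m), for 0.2 s.
2. the straightedge is pressed home in both clips by the hand (x of grip in the frame of holder_seat between -0.004 and 0.004 m and y of grip in the frame of holder_seat between -0.009 and 0.009 m and angle between the y axis of grip and the y axis of holder_seat, either way round below 0.05 rad and z of end_a in the frame of holder_seat between 0.004 and 0.011 m and x of end_a in the frame of holder_seat between -0.004 and 0.004 m and z of end_b in the frame of holder_seat between 0.004 and 0.011 m and x of end_b in the frame of holder_seat between -0.004 and 0.004 m and contact force between any of the fingers, the arm and straightedge above 0.5 N), for 0.1 s.
At the end, for the whole second after the job is handed in: Four pots flat and at rest on the mat, near sides within 4 mm of the line's near edge; straightedge at rest in its holder, either way round, both tube ends within 3 mm of fully down in the clips, within 4 mm of the clips' centre line and 9 mm of the middle lengthwise (all of step 1 and x of grip in the frame of holder_seat between -0.004 and 0.004 m and y of grip in the frame of holder_seat between -0.009 and 0.009 m and angle between the y axis of grip and the y axis of holder_seat, either way round below 0.05 rad and z of end_a in the frame of holder_seat between 0.004 and 0.011 m and x of end_a in the frame of holder_seat between -0.004 and 0.004 m and z of end_b in the frame of holder_seat between 0.004 and 0.011 m and x of end_b in the frame of holder_seat between -0.004 and 0.004 m and linear speed of each of pot1, pot2, pot3, pot4, straightedge below 0.01 m/s); the robot touches nothing.
It fails at once if the hand or arm touches a pot (contact force between any of the fingers, the arm and pot1 above 0.3 N or contact force between any of the fingers, the arm and pot2 above 0.3 N or contact force between any of the fingers, the arm and pot3 above 0.3 N or contact force between any of the fingers, the arm and pot4 above 0.3 N).
It fails at once if a pot is tipped (angle between any of pot1_centre, pot2_centre, pot3_centre, pot4_centre's own z axis and vertical above 0.3 rad).
It fails at once if a bystander is disturbed (moved more than 15 mm) (distance of any of loupe, dust_cover from where it was at the start of the episode above 0.015 m).
It also fails if it takes over 58 s, if anything falls off the work surface, if the arm or the gripper's body presses on something with over 40 N, if the wrist force passes 120 N, or if a joint passes its speed limit or range.

## Working session

There is one attempt and no reset: what is moved stays moved. The work goes in short steps, Python scripts to look and compute and a tool call to move; the robot and the scene stay as the last step left them, time stands still between calls to the robot, and variables do not carry over. Pictures are saved under pics/ and viewed, at most 10 in all, crops included, and the job is handed in when it is done.

Besides the shell and the picture viewer there is one more tool, called after "Emit:" by a JSON object that holds its "fn" and its "kwargs". servo_tool: Moves the arm, as the interface text tells. Its arguments: {"type":"object","properties":{"steps":{"type":"array"}},"required":["steps"]}

```bash
mkdir -p pics
cat > h.py <<'E'
import numpy as np, cv2
from plant import env
def cam(n):
    c=env.read_camera(n); return c
def save(c,f): cv2.imwrite('pics/'+f,cv2.cvtColor(c['color'],cv2.COLOR_RGB2BGR))
def ray(c,u,v,z):
    d=c['R'].T@np.array([(u-c['cx'])/c['fx'],(v-c['cy'])/c['fy'],1]); o=-c['R'].T@c['t']
    return o+d*(z-o[2])/d[2]
def proj(c,X):
    p=c['R']@np.asarray(X)+c['t']; return np.array([c['fx']*p[0]/p[2]+c['cx'],c['fy']*p[1]/p[2]+c['cy']])
E
python3 - <<'E'
from h import *
s=env.sense(); print(s)
a=cam('top');save(a,'top0.png');b=cam('side');save(b,'side0.png')
for c in(a,b): print(-c['R'].T@c['t'],c['fx'],c['R'].round(3).tolist())
w=cam('wrist');print(w['T_tool_cam'])
E
```

```text
{'time_s': 0.0, 'joints': array([-1.36177618e+00,  1.16477342e-01,  1.44228205e+00, -9.71187846e-06,
        1.58400824e+00, -3.77882622e-02]), 'qvel': array([ 0.00178836,  0.0017764 , -0.0012147 , -0.00036539, -0.00013011,
       -0.00110271]), 'tau': array([ 4.34145313e-04, -7.31986070e+01, -6.32489777e+01, -4.48166611e-05,
        6.29763599e-03,  4.64181892e-05]), 'position': array([ 0.1648563 , -0.65431475,  0.19925761]), 'orientation': array([-5.84918411e-04,  9.92395195e-01,  1.23091149e-01, -5.50744633e-05]), 'wrist_force': array([-0.87166071, -0.62633817, -0.3096047 ]), 'wrist_torque': array([-0.03601774, -0.00622866, -0.06436263]), 'grip_force': 0.0, 'opening': 0.08529439670290755}
[0.3823975  0.02954973 0.88588719] 372.7430276460603 [[0.019, -1.0, -0.002], [-0.984, -0.018, -0.179], [0.179, 0.005, -0.984]]
[ 0.42447592 -0.71079731  0.96038826] 464.22271045165843 [[0.996, -0.087, 0.012], [-0.06, -0.773, -0.631], [0.065, 0.628, -0.775]]
[[-7.43257477e-04 -9.60888067e-01 -2.76936039e-01  6.88213407e-02]
 [ 9.99999604e-01 -5.78913857e-04 -6.75194772e-04  1.39359734e-03]
 [ 4.88464489e-04 -2.76936431e-01  9.60888118e-01 -1.73241454e-01]
 [ 0.00000000e+00  0.00000000e+00  0.00000000e+00  1.00000000e+00]]
```

View pics/top0.png

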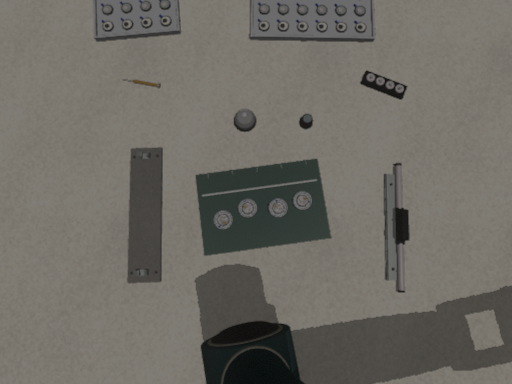

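View pics/side0.png

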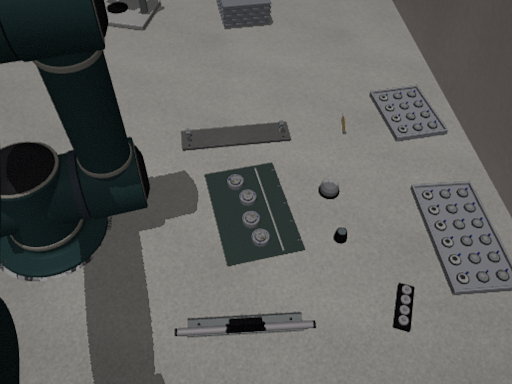

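```bash
cat >> h.py <<'E'
def comps(m,amin=15):
    n,l,st,ce=cv2.connectedComponentsWithStats(m.astype(np.uint8)); 
    return [(l==i,st[i],ce[i]) for i in range(1,n) if st[i][4]>=amin]
def rect(c,m,z):
    ys,xs=np.nonzero(m); P=np.array([ray(c,x,y,z)[:2] for x,y in zip(xs,ys)],np.float32)
    return cv2.minAreaRect(P)
E
python3 - <<'E'
from h import *
for nm in('top','side'):
    c=cam(nm); im=c['color'].astype(int); hsv=cv2.cvtColor(c['color'],cv2.COLOR_RGB2HSV)
    H=im.shape[0]; print(nm)
    # mat
    box=(185,335,155,260) if nm=='top' else (195,310,155,270)
    sub=np.zeros(im.shape[:2],bool); sub[box[2]:box[3],box[0]:box[1]]=1
    mat=sub&(im[...,1]-im[...,0]>8)&(im.sum(2)<260)
    k=max(comps(mat),key=lambda t:t[1][4])[0]
    print('mat',rect(c,k,.003))
    hull=np.zeros(k.shape,np.uint8); cv2.fillConvexPoly(hull,cv2.convexHull(np.argwhere(k)[:,::-1].astype(np.int32)),1)
    inn=cv2.erode(hull,np.ones((5,5)))>0
    for m,st,ce in comps(inn&(im.sum(2)>240),25): 
        r=rect(c,m,.003 if max(st[2:4])>50 else .017); print(st,ce.round(1),'xy',np.round(r[0],4),np.round(r[1],4),round(r[2],1), im[m].mean(0).round())
    # tool
    box=(378,415,155,300) if nm=='top' else (170,322,308,340)
    S=np.zeros(im.shape[:2],bool); S[box[2]:box[3],box[0]:box[1]]=1
    bl=S&(im.sum(2)<130)
    for m,st,ce in comps(bl,30): 
        r=rect(c,m,.046); print('block',st,ce.round(1),np.round(r[0],4),np.round(r[1],4),round(r[2],1))
    if nm=='top':
        for v in range(160,296,12): print(v,[int(x) for x in im[v,380:412].sum(1)])
        for v in range(145,290,15): print(v,[int(x) for x in im[v,124:168].sum(1)])
E
```

```text
top
mat ((0.5037545561790466, 0.0224534273147583), (0.19112877547740936, 0.2958756685256958), 8.950224876403809)
[202 179 115  18 245] [259.  187.3] xy [0.5477 0.0292] [0.0051 0.2778] 9.0 [102. 102.  99.]
[294 191  18  19 246] [302.4 199.9] xy [ 0.5166 -0.0734] [0.043  0.0401] 0.1 [99. 98. 97.]
[238 199  19  19 243] [247.5 207.6] xy [0.4964 0.0569] [0.0418 0.0416] 46.2 [98. 97. 97.]
[269 198  19  19 256] [278.  207.4] xy [ 0.4977 -0.0159] [0.0415 0.0419] 45.8 [99. 98. 97.]
[214 210  19  19 249] [222.7 219.3] xy [0.4668 0.1127] [0.0416 0.0426] 73.8 [98. 97. 96.]
block [395 208  13  36 412] [401.1 224.9] [ 0.4582 -0.2914] [0.0271 0.0797] 87.3
160 [370, 367, 369, 368, 367, 362, 361, 359, 359, 366, 365, 361, 360, 359, 361, 360, 360, 356, 353, 356, 355, 361, 358, 359, 360, 356, 347, 347, 352, 353, 355, 363]
172 [352, 360, 369, 368, 355, 355, 362, 367, 366, 368, 365, 367, 311, 226, 202, 189, 247, 289, 321, 329, 313, 314, 350, 350, 365, 368, 365, 362, 351, 345, 342, 350]
184 [362, 359, 358, 301, 175, 212, 229, 298, 291, 245, 128, 135, 217, 289, 253, 175, 231, 277, 314, 334, 320, 309, 334, 3
[... 3717 characters left out ...]
 261, 362, 353, 342, 347, 356, 363]
side
mat ((0.5019830465316772, 0.019390776753425598), (0.19243676960468292, 0.2962122857570648), 9.096212387084961)
[254 168  30  83 184] [268.8 208.7] xy [0.5456 0.0271] [0.0063 0.2783] 8.9 [111. 113. 110.]
[227 174  16  13 149] [235.  179.9] xy [0.4642 0.112 ] [0.0429 0.0405] 85.7 [100. 100. 103.]
[239 189  17  14 167] [247.2 195.7] xy [0.4935 0.0545] [0.0439 0.0415] 47.1 [102. 102. 105.]
[242 211  18  15 188] [250.4 217.4] xy [ 0.4962 -0.018 ] [0.0439 0.043 ] 85.5 [101. 101. 104.]
[252 229  18  15 192] [260.1 235.5] xy [ 0.5158 -0.0744] [0.0413 0.0418] 85.4 [103. 103. 106.]
block [226 317  40  16 503] [245.1 324.9] [ 0.4589 -0.3117] [0.0301 0.0804] 89.5
```

Emit:
{"fn": "servo_tool", "kwargs": {"steps": [{"x": 0.1475, "y": 0.1775, "z": 0, "wx": 0, "wy": 0, "wz": 0.905, "jaw": -1}, {"x": 0.1475, "y": 0.1775, "z": 0, "wx": 0, "wy": 0, "wz": 0.905, "jaw": -1}, {"x": 0.1475, "y": 0.1775, "z": 0, "wx": 0, "wy": 0, "wz": 0.905, "jaw": -1}, {"x": 0.1475, "y": 0.1775, "z": 0, "wx": 0, "wy": 0, "wz": 0.905, "jaw": -1}, {"x": 0.1475, "y": 0.1775, "z": 0, "wx": 0, "wy": 0, "wz": 0.905, "jaw": -1}, {"x": 0.1475, "y": 0.1775, "z": 0, "wx": 0, "wy": 0, "wz": 0.905, "jaw": -1}, {"x": 0.1475, "y": 0.1775, "z": 0, "wx": 0, "wy": 0, "wz": 0.905, "jaw": -1}, {"x": 0.1475, "y": 0.1775, "z": 0, "wx": 0, "wy": 0, "wz": 0.905, "jaw": -1}]}}

```text
time_s: 1.25
position: [0.2241, -0.5832, 0.1999]
orientation: [-0.0, 0.915, 0.402, 0.0]
wrist_force: [-0.2, -0.3, 0.7]
opening: 0.0854
grip_force: 0.0
```

Emit:
{"fn": "servo_tool", "kwargs": {"steps": [{"x": 0.1475, "y": 0.1775, "z": 0, "wx": 0, "wy": 0, "wz": 0.905, "jaw": -1}, {"x": 0.1475, "y": 0.1775, "z": 0, "wx": 0, "wy": 0, "wz": 0.905, "jaw": -1}, {"x": 0.1475, "y": 0.1775, "z": 0, "wx": 0, "wy": 0, "wz": 0.905, "jaw": -1}, {"x": 0.1475, "y": 0.1775, "z": 0, "wx": 0, "wy": 0, "wz": 0.905, "jaw": -1}, {"x": 0.1475, "y": 0.1775, "z": 0, "wx": 0, "wy": 0, "wz": 0.905, "jaw": -1}, {"x": 0.1475, "y": 0.1775, "z": 0, "wx": 0, "wy": 0, "wz": 0.905, "jaw": -1}, {"x": 0.1475, "y": 0.1775, "z": 0, "wx": 0, "wy": 0, "wz": 0.905, "jaw": -1}, {"x": 0.1475, "y": 0.1775, "z": 0, "wx": 0, "wy": 0, "wz": 0.905, "jaw": -1}]}}

```text
time_s: 2.25
position: [0.2831, -0.5122, 0.1999]
orientation: [-0.0, 0.762, 0.647, 0.0]
wrist_force: [-0.1, -0.1, -0.5]
opening: 0.0853
grip_force: 0.0
```

Emit:
{"fn": "servo_tool", "kwargs": {"steps": [{"x": 0.1475, "y": 0.1775, "z": 0, "wx": 0, "wy": 0, "wz": 0.905, "jaw": -1}, {"x": 0.1475, "y": 0.1775, "z": 0, "wx": 0, "wy": 0, "wz": 0.905, "jaw": -1}, {"x": 0.1475, "y": 0.1775, "z": 0, "wx": 0, "wy": 0, "wz": 0.905, "jaw": -1}, {"x": 0.1475, "y": 0.1775, "z": 0, "wx": 0, "wy": 0, "wz": 0.905, "jaw": -1}, {"x": 0.1475, "y": 0.1775, "z": 0, "wx": 0, "wy": 0, "wz": 0.905, "jaw": -1}, {"x": 0.1475, "y": 0.1775, "z": 0, "wx": 0, "wy": 0, "wz": 0.905, "jaw": -1}, {"x": 0.1475, "y": 0.1775, "z": 0, "wx": 0, "wy": 0, "wz": 0.905, "jaw": -1}, {"x": 0.1475, "y": 0.1775, "z": 0, "wx": 0, "wy": 0, "wz": 0.905, "jaw": -1}]}}

```text
time_s: 3.25
position: [0.3421, -0.4412, 0.1999]
orientation: [-0.0, 0.546, 0.838, 0.0]
wrist_force: [0.9, -0.7, -0.1]
opening: 0.0853
grip_force: 0.0
```

Emit:
{"fn": "servo_tool", "kwargs": {"steps": [{"x": 0.1475, "y": 0.1775, "z": 0, "wx": 0, "wy": 0, "wz": 0.905, "jaw": -1}, {"x": 0.1475, "y": 0.1775, "z": 0, "wx": 0, "wy": 0, "wz": 0.905, "jaw": -1}, {"x": 0.1475, "y": 0.1775, "z": 0, "wx": 0, "wy": 0, "wz": 0.905, "jaw": -1}, {"x": 0.1475, "y": 0.1775, "z": 0, "wx": 0, "wy": 0, "wz": 0.905, "jaw": -1}, {"x": 0.1475, "y": 0.1775, "z": 0, "wx": 0, "wy": 0, "wz": 0.905, "jaw": -1}, {"x": 0.1475, "y": 0.1775, "z": 0, "wx": 0, "wy": 0, "wz": 0.905, "jaw": -1}, {"x": 0.1475, "y": 0.1775, "z": 0, "wx": 0, "wy": 0, "wz": 0.905, "jaw": -1}, {"x": 0.1475, "y": 0.1775, "z": 0, "wx": 0, "wy": 0, "wz": 0.905, "jaw": -1}]}}

```text
time_s: 4.25
position: [0.4011, -0.3702, 0.2]
orientation: [-0.0, 0.284, 0.959, 0.0]
wrist_force: [-0.3, -0.3, 0.5]
opening: 0.0853
grip_force: 0.0
```

Emit:
{"fn": "servo_tool", "kwargs": {"steps": [{"x": 0.1475, "y": 0.1775, "z": 0, "wx": 0, "wy": 0, "wz": 0.905, "jaw": -1}, {"x": 0.1475, "y": 0.1775, "z": 0, "wx": 0, "wy": 0, "wz": 0.905, "jaw": -1}, {"x": 0.1475, "y": 0.1775, "z": 0, "wx": 0, "wy": 0, "wz": 0.905, "jaw": -1}, {"x": 0.1475, "y": 0.1775, "z": 0, "wx": 0, "wy": 0, "wz": 0.905, "jaw": -1}, {"x": 0.1475, "y": 0.1775, "z": 0, "wx": 0, "wy": 0, "wz": 0.905, "jaw": -1}, {"x": 0.1475, "y": 0.1775, "z": 0, "wx": 0, "wy": 0, "wz": 0.905, "jaw": -1}, {"x": 0.1475, "y": 0.1775, "z": 0, "wx": 0, "wy": 0, "wz": 0.905, "jaw": -1}, {"x": 0.1475, "y": 0.1775, "z": 0, "wx": 0, "wy": 0, "wz": 0.905, "jaw": -1}]}}

```text
time_s: 5.25
position: [0.4601, -0.2992, 0.2]
orientation: [-0.0, -0.002, 1.0, -0.0]
wrist_force: [0.5, -0.0, -0.3]
opening: 0.085
grip_force: 0.0
```

```bash
cat >> h.py <<'E'
from scipy.spatial.transform import Rotation as Ro
def wcam():
    s=env.sense(); c=env.read_camera('wrist'); T=np.eye(4); q=s['orientation']
    T[:3,:3]=Ro.from_quat([q[1],q[2],q[3],q[0]]).as_matrix(); T[:3,3]=s['position']
    M=np.linalg.inv(T@c['T_tool_cam']); c['R']=M[:3,:3]; c['t']=M[:3,3]; c['yaw']=np.arctan2(T[1,1],T[0,1]); return s,c
E
python3 - <<'E'
from h import *
s,c=wcam(); save(c,'w1.png'); print(s['position'],c['yaw'],s['joints'][5],c['fx'],c['cx'],s['time_s'])
cv2.imwrite('pics/w1.png',cv2.cvtColor(c['color'],cv2.COLOR_RGB2BGR))
E
```

```text
[ 0.46007125 -0.29923072  0.19996759] 1.5743462827831698 -2.1974663065505458 339.39553217992665 251.24688720530045 5.25
```

View pics/w1.png

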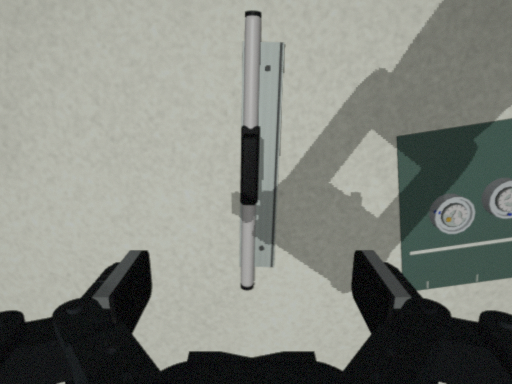

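The wrist picture shows the straightedge almost upright: tube end caps near (253,13) and (247,288), black block about (250,165), blade on the right (+y), fingers open below.

Run:
```python
from h import *
s,c=wcam(); im=c['color'].astype(int).sum(2)
# caps (dark), block
S=np.zeros(im.shape,bool); S[5:300,235:268]=1
for m,st,ce in comps(S&(im<140),20): print(st,ce.round(1),'z8',ray(c,*ce,.008).round(4),'z46',ray(c,*ce,.046).round(4))
# tube left/right edges
L=[]
for v in list(range(30,120,5))+list(range(210,280,5)):
    r=im[v,225:290]; print(v,r[8:64:1].tolist()) if v in(60,240) else 0
```

```text
[246  10  15   5  45] [252.7  12. ] z8 [ 0.3104 -0.2996  0.008 ] z46 [ 0.3186 -0.2997  0.046 ]
[ 239  125   20   79 1287] [248.3 164.6] z8 [ 0.4605 -0.3032  0.008 ] z46 [ 0.4531 -0.303   0.046 ]
[240 285  11   4  21] [245.1 286.9] z8 [ 0.6115 -0.3063  0.008 ] z46 [ 0.5883 -0.3058  0.046 ]
60 [546, 545, 542, 545, 546, 535, 535, 534, 522, 497, 470, 397, 427, 464, 479, 492, 513, 537, 540, 524, 495, 474, 447, 424, 388, 337, 304, 375, 476, 489, 489, 481, 480, 481, 483, 483, 485, 489, 486, 481, 484, 484, 489, 483, 474, 435, 250, 233, 349, 437, 373, 436, 522, 530, 534, 537]
240 [527, 536, 540, 534, 526, 459, 409, 396, 444, 472, 487, 494, 505, 507, 500, 488, 464, 438, 402, 355, 384, 453, 455, 450, 445, 423, 394, 327, 309, 298, 295, 294, 296, 294, 298, 307, 270, 160, 159, 247, 323, 368, 363, 363, 360, 361, 373, 379, 384, 381, 372, 369, 360, 360, 357, 365]
```

Emit:
{"fn": "servo_tool", "kwargs": {"steps": [{"x": 0.02, "y": -0.07, "z": -0.5, "wx": 0, "wy": 0, "wz": -0.325, "jaw": -1}, {"x": 0, "y": 0, "z": -0.6, "wx": 0, "wy": 0, "wz": 0, "jaw": -1}, {"x": 0, "y": 0, "z": -0.6, "wx": 0, "wy": 0, "wz": 0, "jaw": -1}, {"x": 0, "y": 0, "z": -0.6, "wx": 0, "wy": 0, "wz": 0, "jaw": -1}, {"x": 0, "y": 0, "z": -0.6, "wx": 0, "wy": 0, "wz": 0, "jaw": -1}, {"x": 0, "y": 0, "z": -0.4, "wx": 0, "wy": 0, "wz": 0, "jaw": -1}, {"x": 0, "y": 0, "z": -0.32, "wx": 0, "wy": 0, "wz": 0, "jaw": -1}, {"x": 0, "y": 0, "z": 0, "wx": 0, "wy": 0, "wz": 0, "jaw": -1}]}}

```text
time_s: 6.35
position: [0.4605, -0.3029, 0.0182]
orientation: [-0.001, 0.013, 1.0, 0.0]
wrist_force: [-0.8, -0.3, 0.6]
opening: 0.0853
grip_force: 0.0
```

Emit:
{"fn": "servo_tool", "kwargs": {"steps": [{"x": 0, "y": 0, "z": 0, "wx": 0, "wy": 0, "wz": 0, "jaw": 1}, {"x": 0, "y": 0, "z": 0, "wx": 0, "wy": 0, "wz": 0, "jaw": 1}, {"x": 0, "y": 0, "z": 0, "wx": 0, "wy": 0, "wz": 0, "jaw": 1}, {"x": 0, "y": 0, "z": 0, "wx": 0, "wy": 0, "wz": 0, "jaw": 1}, {"x": 0, "y": 0, "z": 0, "wx": 0, "wy": 0, "wz": 0, "jaw": 1}, {"x": 0, "y": 0, "z": 0, "wx": 0, "wy": 0, "wz": 0, "jaw": 1}, {"x": 0, "y": 0, "z": 0, "wx": 0, "wy": 0, "wz": 0, "jaw": 1}, {"x": 0, "y": 0, "z": 0, "wx": 0, "wy": 0, "wz": 0, "jaw": 1}]}}

```text
time_s: 7.35
position: [0.4609, -0.303, 0.019]
orientation: [-0.0, 0.012, 1.0, 0.0]
wrist_force: [-0.8, -0.4, -0.8]
opening: 0.0001
grip_force: 0.0
```

Run:
```python
from h import *
a=cam('side');b=cam('top');w=cam('wrist')
A=cv2.resize(a['color'][270:384,150:360],None,fx=1.9,fy=1.9); B=cv2.resize(b['color'][150:310,330:450],None,fx=1.8,fy=1.8)
W=w['color']
cv=np.zeros((600,800,3),np.uint8); cv[:A.shape[0],:A.shape[1]]=A; cv[:B.shape[0],420:420+B.shape[1]]=B
w2=cv2.resize(W,(400,300)); cv[300:600,0:400]=w2
save({'color':cv},'c2.png')
```

```text
(no output)
```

View pics/c2.png

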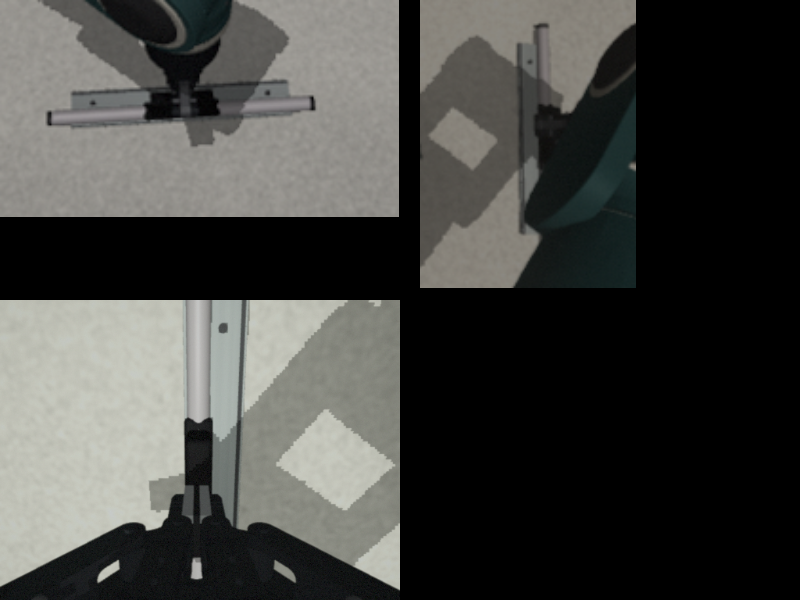

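Run:
```python
from h import *
s,w=wcam(); a=cam('side')
print(s['opening'],s['grip_force'],s['position'],s['wrist_force'],s['joints'])
p=s['position']; print('side TCP',proj(a,p),'z46',proj(a,[p[0],p[1],.046]),'wrist TCP',proj(w,p),'z46',proj(w,[p[0],p[1],.046]),'z.1',proj(w,[p[0],p[1],.1]))
A=cv2.resize(a['color'][290:350,200:290],None,fx=5,fy=5); W=cv2.resize(w['color'][130:384,170:340],None,fx=2,fy=2)
cv=np.zeros((510,800,3),np.uint8); cv[:300,:450]=A; cv[:508,455:795]=W; save({'color':cv},'c3.png')
```

```text
-5.5246635027681196e-05 0.0 [ 0.46091997 -0.30305468  0.01900653] [ 0.12499965 -0.24825284  0.29260941] [-6.27882695e-01 -4.22519179e-02  1.90568669e+00  1.76211640e-05
  1.27814112e+00 -2.17389319e+00]
side TCP [245.68785065 325.92336403] z46 [245.73628695 320.55960645] wrist TCP [254.37849872 232.23909917] z46 [254.91849612 254.18373585] z.1 [256.77353959 329.56975554]
```

View pics/c3.png

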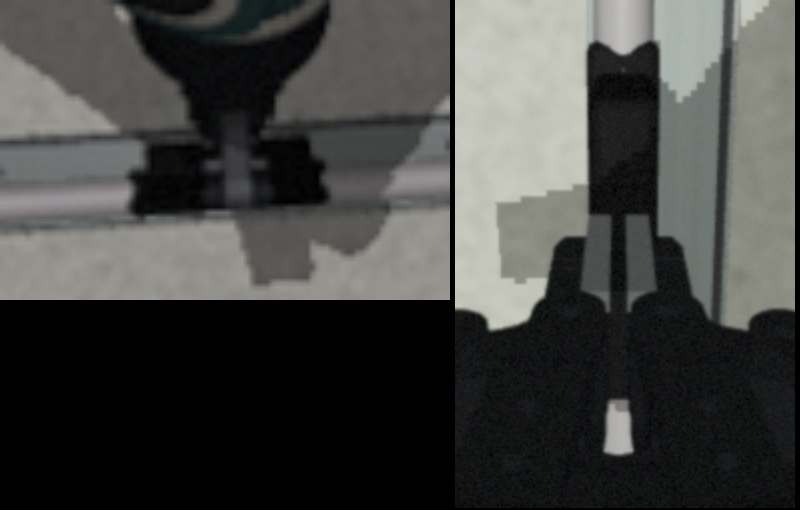

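Emit:
{"fn": "servo_tool", "kwargs": {"steps": [{"x": 0, "y": 0, "z": 0.1, "wx": 0, "wy": 0, "wz": 0, "jaw": 1}, {"x": 0, "y": 0, "z": 0.1, "wx": 0, "wy": 0, "wz": 0, "jaw": 1}, {"x": 0, "y": 0, "z": 0.1, "wx": 0, "wy": 0, "wz": 0, "jaw": 1}, {"x": 0, "y": 0, "z": 0.1, "wx": 0, "wy": 0, "wz": 0, "jaw": 1}, {"x": 0, "y": 0, "z": 0.2, "wx": 0, "wy": 0, "wz": 0, "jaw": 1}, {"x": 0, "y": 0, "z": 0.2, "wx": 0, "wy": 0, "wz": 0, "jaw": 1}, {"x": 0, "y": 0, "z": 0, "wx": 0, "wy": 0, "wz": 0, "jaw": 1}, {"x": 0, "y": 0, "z": 0, "wx": 0, "wy": 0, "wz": 0, "jaw": 1}]}}

```text
time_s: 8.6
position: [0.4608, -0.303, 0.0589]
orientation: [-0.0, 0.012, 1.0, 0.0]
wrist_force: [-0.7, -0.9, -1.3]
opening: -0.0001
grip_force: 0.0
```

Run:
```python
from h import *
s,w=wcam(); a=cam('side')
print(s['opening'],s['grip_force'],s['position'],s['wrist_force'])
A=cv2.resize(a['color'][250:350,160:330],None,fx=2.6,fy=2.6); W=cv2.resize(w['color'],(350,262))
cv=np.zeros((270,800,3),np.uint8); cv[:260,:442]=A; cv[:262,445:795]=W; save({'color':cv},'c4.png')
```

```text
-5.3650555196511896e-05 0.0 [ 0.46080249 -0.30301392  0.05885577] [-0.68594608 -0.87155901 -1.30307202]
```

View pics/c4.png

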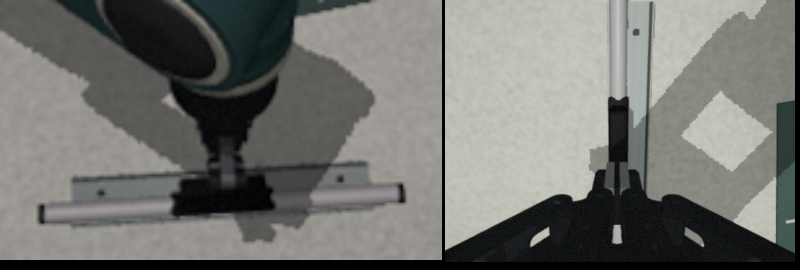

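Emit:
{"fn": "servo_tool", "kwargs": {"steps": [{"x": 0, "y": 0, "z": 0, "wx": 0, "wy": 0, "wz": 0, "jaw": -1}, {"x": 0, "y": 0, "z": 0, "wx": 0, "wy": 0, "wz": 0, "jaw": -1}, {"x": 0, "y": 0, "z": 0, "wx": 0, "wy": 0, "wz": 0, "jaw": -1}, {"x": 0, "y": 0, "z": 0, "wx": 0, "wy": 0, "wz": 0, "jaw": -1}, {"x": 0, "y": 0, "z": 0, "wx": 0, "wy": 0, "wz": 0, "jaw": -1}, {"x": 0, "y": 0, "z": 0, "wx": 0, "wy": 0, "wz": 0, "jaw": -1}, {"x": 0, "y": 0, "z": 0, "wx": 0, "wy": 0, "wz": 0, "jaw": -1}, {"x": 0, "y": 0, "z": 0, "wx": 0, "wy": 0, "wz": 0, "jaw": -1}]}}

```text
time_s: 9.7
position: [0.4609, -0.3031, 0.059]
orientation: [0.0, 0.012, 1.0, -0.0]
wrist_force: [0.0, 0.1, -0.2]
opening: 0.0856
grip_force: 0.0
```

Run:
```python
from h import *
s,w=wcam(); a=cam('side')
print(s['opening'],s['grip_force'],s['position'])
A=cv2.resize(a['color'][260:350,180:310],None,fx=3.3,fy=3.3); W=cv2.resize(w['color'],(365,274))
cv=np.zeros((300,800,3),np.uint8); cv[:297,:429]=A; cv[:274,432:797]=W; save({'color':cv},'c5.png')
```

```text
0.08555500658863496 0.0 [ 0.4609001  -0.30306255  0.05899718]
```

View pics/c5.png

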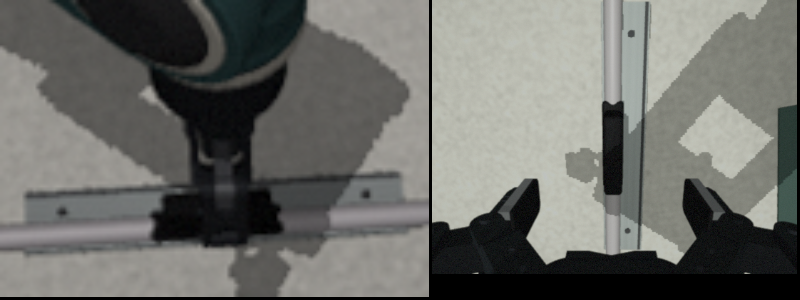

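Emit:
{"fn": "servo_tool", "kwargs": {"steps": [{"x": 0, "y": 0, "z": -0.3, "wx": 0, "wy": 0, "wz": 0, "jaw": -1}, {"x": 0, "y": 0, "z": -0.3, "wx": 0, "wy": 0, "wz": 0, "jaw": -0.5}, {"x": 0, "y": 0, "z": -0.2, "wx": 0, "wy": 0, "wz": 0, "jaw": 0}, {"x": 0, "y": 0, "z": -0.02, "wx": 0, "wy": 0, "wz": 0, "jaw": 0.3}, {"x": 0, "y": 0, "z": 0, "wx": 0, "wy": 0, "wz": 0, "jaw": 0.4}, {"x": 0, "y": 0, "z": 0, "wx": 0, "wy": 0, "wz": 0, "jaw": 0.5}, {"x": 0, "y": 0, "z": 0, "wx": 0, "wy": 0, "wz": 0, "jaw": 0.6}, {"x": 0, "y": 0, "z": 0, "wx": 0, "wy": 0, "wz": 0, "jaw": 0.7}]}}

```text
time_s: 10.8
position: [0.461, -0.3031, 0.0182]
orientation: [0.0, 0.012, 1.0, -0.0]
wrist_force: [-0.2, 0.3, 0.7]
opening: 0.013
grip_force: 0.0
```

Emit:
{"fn": "servo_tool", "kwargs": {"steps": [{"x": 0, "y": 0, "z": 0, "wx": 0, "wy": 0, "wz": 0, "jaw": 0.7}, {"x": 0, "y": 0, "z": 0, "wx": 0, "wy": 0, "wz": 0, "jaw": 0.7}, {"x": 0, "y": 0, "z": 0, "wx": 0, "wy": 0, "wz": 0, "jaw": 0.7}, {"x": 0, "y": 0, "z": 0, "wx": 0, "wy": 0, "wz": 0, "jaw": 0.75}, {"x": 0, "y": 0, "z": 0, "wx": 0, "wy": 0, "wz": 0, "jaw": 0.75}, {"x": 0, "y": 0, "z": 0, "wx": 0, "wy": 0, "wz": 0, "jaw": 0.75}, {"x": 0, "y": 0, "z": 0, "wx": 0, "wy": 0, "wz": 0, "jaw": 0.75}, {"x": 0, "y": 0, "z": 0, "wx": 0, "wy": 0, "wz": 0, "jaw": 0.75}]}}

```text
time_s: 11.8
position: [0.4609, -0.3031, 0.018]
orientation: [-0.0, 0.012, 1.0, -0.0]
wrist_force: [0.4, -0.8, -0.8]
opening: 0.0108
grip_force: 0.0
```

Run:
```python
from h import *
s,w=wcam(); im=w['color'].astype(int).sum(2); g=cv2.imread('pics/c3.png').astype(int).sum(2)
print(s['opening'],s['grip_force'],s['tau'].round(2))
for v in (215,225,235,240,245,255,265,275): print(v,im[v,205:305:2].tolist())
for v in (225,240,255,265): print('old',v,g[(v-130)*2,455+(205-170)*2:455+(305-170)*2:4].tolist())
```

```text
0.010796453507573602 0.0 [  0.   -54.51 -58.04  -0.     0.    -0.  ]
215 [588, 588, 583, 588, 590, 596, 603, 605, 597, 591, 590, 590, 593, 597, 605, 556, 124, 66, 80, 91, 110, 66, 80, 71, 72, 40, 22, 64, 54, 48, 61, 52, 31, 180, 364, 359, 358, 355, 368, 365, 365, 363, 356, 351, 355, 364, 369, 361, 241, 150]
225 [594, 599, 487, 468, 462, 472, 570, 440, 418, 421, 413, 412, 415, 412, 415, 372, 97, 39, 53, 56, 58, 52, 58, 62, 75, 34, 67, 51, 13, 59, 24, 57, 45, 208, 364, 358, 352, 351, 362, 371, 364, 363, 345, 363, 356, 360, 365, 359, 169, 164]
235 [421, 417, 427, 424, 425, 414, 413, 411, 415, 414, 416, 424, 420, 417, 412, 376, 117, 2, 63, 55, 41, 53, 42, 70, 44, 50, 71, 41, 33, 76, 62, 55, 47, 226, 356, 353, 357, 349, 363, 357, 366, 361, 350, 358, 366, 358, 366, 335, 161, 140]
240 [428, 425, 424, 426, 429, 426, 420, 414, 419, 392, 246, 238, 241, 248, 258, 209, 72, 44, 37, 41, 68, 60, 56, 49, 51, 42, 68, 50, 77, 64, 69, 138, 235, 239, 243, 239, 238, 297, 366, 362, 351, 359, 350, 354, 360, 352, 351, 330, 159, 139]
245 [424, 427, 422, 418, 425, 421, 421, 417, 412, 301, 242, 249, 246, 239, 
[... 1113 characters left out ...]
 411, 407, 405, 405, 404, 410, 406, 413, 415, 395, 271, 227, 234, 235, 228, 213, 62, 58, 59, 134, 233, 236, 232, 234, 231, 123, 60, 197, 347, 339, 343, 342, 351, 343, 339, 341, 339, 338, 344, 348, 345, 322, 159, 140]
old 255 [426, 417, 419, 408, 406, 399, 396, 239, 68, 50, 65, 60, 71, 54, 53, 192, 225, 233, 231, 231, 236, 203, 57, 37, 40, 120, 236, 231, 228, 229, 233, 229, 106, 57, 66, 58, 57, 36, 54, 129, 318, 336, 335, 340, 341, 345, 346, 256, 142, 176]
old 265 [409, 407, 407, 410, 415, 407, 262, 59, 60, 58, 56, 75, 62, 74, 119, 227, 237, 232, 236, 232, 222, 182, 58, 28, 46, 96, 223, 237, 234, 237, 234, 226, 201, 74, 52, 56, 70, 70, 67, 64, 100, 303, 335, 339, 348, 346, 344, 227, 137, 211]
```

Emit:
{"fn": "servo_tool", "kwargs": {"steps": [{"x": 0, "y": 0, "z": 0, "wx": 0, "wy": 0, "wz": 0, "jaw": 0.1}, {"x": 0, "y": 0, "z": 0, "wx": 0, "wy": 0, "wz": 0, "jaw": 0.1}, {"x": 0, "y": 0, "z": -0.08, "wx": 0, "wy": 0, "wz": 0, "jaw": 0.1}, {"x": 0, "y": 0, "z": -0.08, "wx": 0, "wy": 0, "wz": 0, "jaw": 0.1}, {"x": 0, "y": 0, "z": 0, "wx": 0, "wy": 0, "wz": 0, "jaw": 0.5}, {"x": 0, "y": 0, "z": 0, "wx": 0, "wy": 0, "wz": 0, "jaw": 0.7}, {"x": 0, "y": 0, "z": 0, "wx": 0, "wy": 0, "wz": 0, "jaw": 0.7}, {"x": 0, "y": 0, "z": 0, "wx": 0, "wy": 0, "wz": 0, "jaw": 0.7}]}}

```text
time_s: 12.85
position: [0.4608, -0.303, 0.0099]
orientation: [-0.0, 0.012, 1.0, 0.0]
wrist_force: [-0.2, 1.0, -1.4]
opening: 0.0142
grip_force: 50.3
```

Run:
```python
from h import *
s,w=wcam(); im=w['color'].astype(int).sum(2)
print(s['opening'],s['grip_force'],s['position'],s['orientation'],w['cy'])
cv2.imwrite('pics/c6.png',cv2.resize(cv2.cvtColor(w['color'],cv2.COLOR_RGB2BGR)[140:330,150:350],None,fx=3,fy=3))
b=cam('side'); cv=cv2.resize(b['color'][290:350,190:310],None,fx=4,fy=4); W=cv2.imread('pics/c6.png')
o=np.zeros((600,800,3),np.uint8); o[:240,:480]=cv[...,::-1]; W=cv2.resize(W,None,fx=.6,fy=.6); o[240:240+W.shape[0],:W.shape[1]]=W; cv2.imwrite('pics/c6.png',o)
```

```text
0.014167983789126449 50.26737727923319 [ 0.46084388 -0.30300353  0.00994833] [-5.08173086e-05  1.23860195e-02  9.99923288e-01  5.45038793e-05] 194.6160820090772
```

View pics/c6.png

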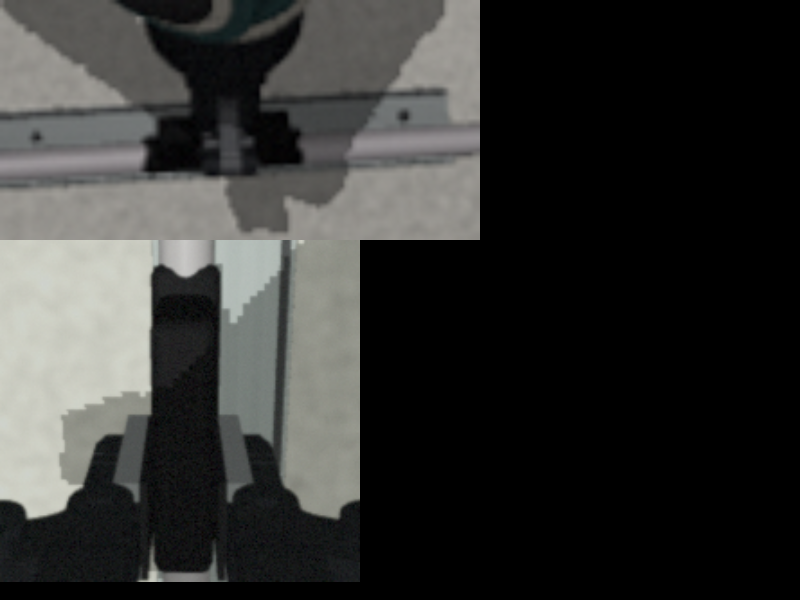

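Emit:
{"fn": "servo_tool", "kwargs": {"steps": [{"x": 0, "y": 0, "z": 0, "wx": 0, "wy": 0, "wz": 0, "jaw": 0.1}, {"x": 0, "y": 0, "z": 0, "wx": 0, "wy": 0, "wz": 0, "jaw": 0.1}, {"x": 0, "y": 0, "z": 0, "wx": 0, "wy": 0, "wz": 0, "jaw": 0.1}, {"x": 0, "y": 0, "z": -0.1, "wx": 0, "wy": 0, "wz": 0, "jaw": 0.1}, {"x": 0, "y": 0, "z": -0.1, "wx": 0, "wy": 0, "wz": 0, "jaw": 0.1}, {"x": 0, "y": 0, "z": -0.1, "wx": 0, "wy": 0, "wz": 0, "jaw": 0.1}, {"x": 0, "y": 0, "z": -0.08, "wx": 0, "wy": 0, "wz": 0, "jaw": 0.1}, {"x": 0, "y": 0, "z": 0, "wx": 0, "wy": 0, "wz": 0, "jaw": 0.1}]}}

```text
time_s: 13.95
position: [0.4607, -0.3029, -0.0094]
orientation: [-0.0, 0.012, 1.0, 0.0]
wrist_force: [0.3, 0.3, 0.2]
opening: 0.0383
grip_force: 0.0
```

Emit:
{"fn": "servo_tool", "kwargs": {"steps": [{"x": 0, "y": 0, "z": 0, "wx": 0, "wy": 0, "wz": 0, "jaw": 0.5}, {"x": 0, "y": 0, "z": 0, "wx": 0, "wy": 0, "wz": 0, "jaw": 0.7}, {"x": 0, "y": 0, "z": 0, "wx": 0, "wy": 0, "wz": 0, "jaw": 1}, {"x": 0, "y": 0, "z": 0, "wx": 0, "wy": 0, "wz": 0, "jaw": 1}, {"x": 0, "y": 0, "z": 0, "wx": 0, "wy": 0, "wz": 0, "jaw": 1}, {"x": 0, "y": 0, "z": 0, "wx": 0, "wy": 0, "wz": 0, "jaw": 1}, {"x": 0, "y": 0, "z": 0, "wx": 0, "wy": 0, "wz": 0, "jaw": 1}, {"x": 0, "y": 0, "z": 0, "wx": 0, "wy": 0, "wz": 0, "jaw": 1}]}}

```text
time_s: 14.95
position: [0.4611, -0.3032, -0.0087]
orientation: [0.0, 0.012, 1.0, -0.0]
wrist_force: [-0.6, 1.1, 4.9]
opening: 0.015
grip_force: 59.5
```

Emit:
{"fn": "servo_tool", "kwargs": {"steps": [{"x": 0, "y": 0, "z": 0.2, "wx": 0, "wy": 0, "wz": 0, "jaw": 1}, {"x": 0, "y": 0, "z": 0.4, "wx": 0, "wy": 0, "wz": 0, "jaw": 1}, {"x": 0, "y": 0, "z": 0.4, "wx": 0, "wy": 0, "wz": 0, "jaw": 1}, {"x": 0, "y": 0, "z": 0.4, "wx": 0, "wy": 0, "wz": 0, "jaw": 1}, {"x": -0.047, "y": 0.31, "z": 0, "wx": 0, "wy": 0, "wz": -0.868, "jaw": 1}, {"x": -0.047, "y": 0.31, "z": 0, "wx": 0, "wy": 0, "wz": -0.868, "jaw": 1}, {"x": -0.047, "y": 0.31, "z": 0, "wx": 0, "wy": 0, "wz": -0.868, "jaw": 1}, {"x": -0.047, "y": 0.31, "z": 0, "wx": 0, "wy": 0, "wz": -0.868, "jaw": 1}]}}

```text
time_s: 15.95
position: [0.4516, -0.2407, 0.0621]
orientation: [0.0, 0.152, 0.988, -0.0]
wrist_force: [-0.3, -0.6, -2.3]
opening: 0.0155
grip_force: 58.7
```

Emit:
{"fn": "servo_tool", "kwargs": {"steps": [{"x": -0.047, "y": 0.31, "z": 0, "wx": 0, "wy": 0, "wz": -0.868, "jaw": 1}, {"x": -0.047, "y": 0.31, "z": 0, "wx": 0, "wy": 0, "wz": -0.868, "jaw": 1}, {"x": -0.047, "y": 0.31, "z": 0, "wx": 0, "wy": 0, "wz": -0.868, "jaw": 1}, {"x": -0.047, "y": 0.31, "z": 0, "wx": 0, "wy": 0, "wz": -0.868, "jaw": 1}, {"x": -0.047, "y": 0.31, "z": 0, "wx": 0, "wy": 0, "wz": -0.868, "jaw": 1}, {"x": -0.047, "y": 0.31, "z": 0, "wx": 0, "wy": 0, "wz": -0.868, "jaw": 1}, {"x": -0.047, "y": 0.31, "z": 0, "wx": 0, "wy": 0, "wz": -0.868, "jaw": 1}, {"x": -0.047, "y": 0.31, "z": 0, "wx": 0, "wy": 0, "wz": -0.868, "jaw": 1}]}}

```text
time_s: 16.95
position: [0.4328, -0.1166, 0.0621]
orientation: [0.0, 0.417, 0.909, 0.0]
wrist_force: [-0.6, -0.2, -3.5]
opening: 0.0149
grip_force: 58.7
```

Emit:
{"fn": "servo_tool", "kwargs": {"steps": [{"x": -0.047, "y": 0.31, "z": 0, "wx": 0, "wy": 0, "wz": -0.868, "jaw": 1}, {"x": -0.047, "y": 0.31, "z": 0, "wx": 0, "wy": 0, "wz": -0.868, "jaw": 1}, {"x": -0.047, "y": 0.31, "z": 0, "wx": 0, "wy": 0, "wz": -0.868, "jaw": 1}, {"x": -0.047, "y": 0.31, "z": 0, "wx": 0, "wy": 0, "wz": -0.868, "jaw": 1}, {"x": -0.047, "y": 0.31, "z": 0, "wx": 0, "wy": 0, "wz": -0.868, "jaw": 1}, {"x": -0.047, "y": 0.31, "z": 0, "wx": 0, "wy": 0, "wz": -0.868, "jaw": 1}, {"x": -0.047, "y": 0.31, "z": 0, "wx": 0, "wy": 0, "wz": -0.868, "jaw": 1}, {"x": -0.047, "y": 0.31, "z": 0, "wx": 0, "wy": 0, "wz": -0.868, "jaw": 1}]}}

```text
time_s: 17.95
position: [0.4139, 0.0074, 0.0621]
orientation: [0.0, 0.65, 0.76, 0.0]
wrist_force: [0.5, -0.6, -2.2]
opening: 0.0145
grip_force: 58.7
```

Run:
```python
from h import *
s,w=wcam(); a=cam('top')
print(s['opening'],s['grip_force'],s['position'],w['yaw'],s['joints'])
A=cv2.resize(a['color'][140:300,110:350],None,fx=1.65,fy=1.65); W=cv2.resize(w['color'],(395,296)); b=cam('side')['color'][140:320,160:330]; B=cv2.resize(b,None,fx=1.65,fy=1.65)
cv=np.zeros((600,800,3),np.uint8); cv[:264,:396]=A; cv[:296,400:795]=W; cv[300:597,:B.shape[1]]=B; save({'color':cv},'c7.png')
```

```text
0.014548305049149371 58.73299062252045 [0.4139369  0.00743223 0.06213906] 0.15489856562187462 [-4.36690659e-02 -4.21412763e-01  2.14347417e+00 -1.37408930e-05
  1.41857406e+00 -1.98565460e-01]
```

View pics/c7.png

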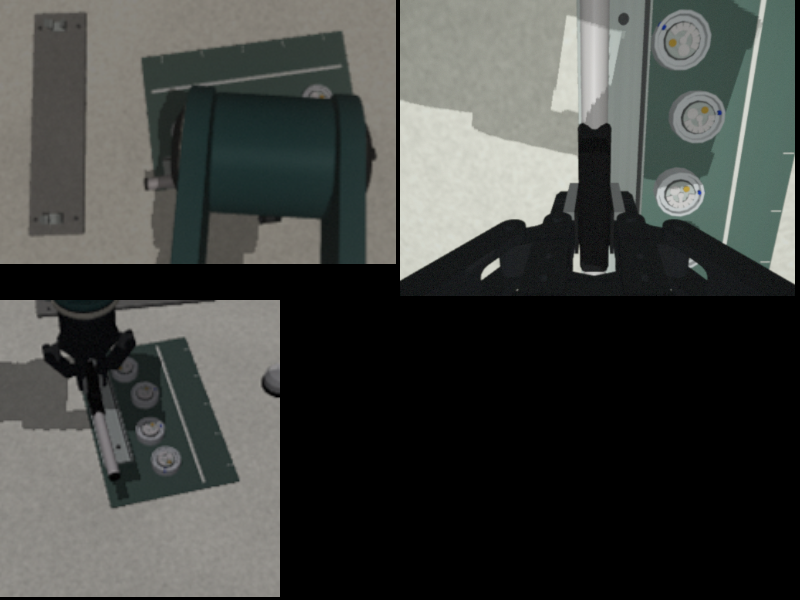

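```bash
cat >> h.py <<'E'
def mat_meas(w,zu):
    im=w['color'].astype(int); g=im.sum(2)
    # blade edge: dark band just left of green mat/pots
    E=[]
    for v in range(5,150,5):
        r=g[v,290:345]; E.append((v,290+int(r.argmin()),int(r.min())))
    return E
def pline(P): # fit line to world pts -> mean, dir
    P=np.array(P)[:,:2]; m=P.mean(0); d=np.linalg.svd(P-m)[2][0]; return m,d*np.sign(d[1])
E
python3 - <<'E'
from h import *
s,w=wcam(); im=w['color'].astype(int); g=im.sum(2)
for v in (10,60,110,140): print(v,[(290+i,int(x)) for i,x in enumerate(g[v,310:340],20)])
print(mat_meas(w,.071))
# line
P=[]
for v in range(5,310,5):
    r=g[v,400:512]; mn=im[v,400:512].min(1); k=np.argmax(mn)
    if v%50==5: print(v,400+k,mn[max(0,k-6):k+7].tolist())
E
```

```text
10 [(310, 379), (311, 389), (312, 376), (313, 387), (314, 382), (315, 380), (316, 350), (317, 257), (318, 177), (319, 183), (320, 169), (321, 175), (322, 177), (323, 202), (324, 294), (325, 386), (326, 392), (327, 366), (328, 235), (329, 222), (330, 212), (331, 221), (332, 208), (333, 221), (334, 205), (335, 216), (336, 202), (337, 203), (338, 218), (339, 209)]
60 [(310, 395), (311, 383), (312, 380), (313, 384), (314, 337), (315, 214), (316, 181), (317, 161), (318, 179), (319, 172), (320, 175), (321, 283), (322, 389), (323, 385), (324, 350), (325, 262), (326, 270), (327, 272), (328, 277), (329, 307), (330, 376), (331, 424), (332, 429), (333, 426), (334, 403), (335, 424), (336, 432), (337, 428), (338, 426), (339, 423)]
110 [(310, 391), (311, 375), (312, 309), (313, 196), (314, 169), (315, 183), (316, 174), (317, 177), (318, 252), (319, 352), (320, 394), (321, 362), (322, 260), (323, 223), (324, 207), (325, 215), (326, 212), (327, 218), (328, 222), (329, 210), (330, 207), (331, 219), (332, 210), (333, 212), (334, 217), (335, 227), (336, 229), (337, 223), (338, 220), (339, 210)]
140 [(3
[... 610 characters left out ...]
8), (85, 315, 171), (90, 316, 169), (95, 315, 167), (100, 315, 167), (105, 316, 146), (110, 314, 169), (115, 315, 167), (120, 314, 166), (125, 316, 168), (130, 313, 169), (135, 314, 171), (140, 315, 165), (145, 313, 157)]
5 472 [96, 140, 188, 203, 203, 203, 204, 197, 168, 92, 81, 85, 84]
55 462 [54, 60, 78, 141, 192, 205, 207, 206, 206, 195, 147, 95, 85]
105 455 [93, 96, 146, 195, 207, 209, 210, 209, 193, 133, 92, 90, 89]
155 446 [92, 91, 96, 143, 195, 208, 209, 208, 205, 188, 111, 90, 88]
205 438 [89, 90, 101, 150, 196, 207, 208, 205, 200, 171, 105, 87, 84]
255 430 [91, 92, 99, 153, 201, 206, 207, 207, 194, 140, 93, 87, 89]
305 422 [85, 88, 96, 152, 199, 205, 206, 205, 192, 130, 91, 87, 88]
```

```bash
cat > m.py <<'E'
from h import *
def fit_line_cols(g,rows,lo,hi):
    pass
def meas(zu=None,verbose=True):
    s,w=wcam(); zu=s['position'][2]+.009 if zu is None else zu
    im=w['color'].astype(int); mn=im.min(2).astype(float); gs=im.sum(2).astype(float)
    L=[];E=[]
    for v in range(5,310,3):
        r=mn[v,330:512]
        # white line : run >150, 5..13 px wide (not pots)
        b=np.flatnonzero(r>150)
        for run in np.split(b,np.flatnonzero(np.diff(b)>1)+1):
            if 4<=len(run)<=12 and run[0]>0:
                i=run[0]; L.append((v,330+i-1+(150-r[i-1])/(r[i]-r[i-1])))
    L=np.array(L); 
    for _ in range(4):
        p=np.polyfit(L[:,0],L[:,1],1); e=abs(L[:,1]-np.polyval(p,L[:,0])); L=L[e<max(1.,2*np.median(e))]
    for v in range(5,150,3):
        r=gs[v]; d=[c for c in range(308,330) if r[c]<200 and r[c+1]<200 and r[c+2]<200]
        if not d: continue
        c=d[0]
        while c<340 and r[c]<300: c+=1   # bright strip start
        while c<345 and r[c]>=310: c+=1  # its end
        E.append((v,c-1+(r[c-1]-310)/(r[c-1]-r[c]+1e-9)))
    E=np.array(E)
    for _ in range(4):
        q=np.polyfit(E[:,0],E[:,1],1); e=abs(E[:,1]-np.polyval(q,E[:,0])); E=E[e<max(.8,2*np.median(e))]
    lw=[ray(w,np.polyval(p,v),v,.003) for v in (5,305)]; ew=[ray(w,np.polyval(q,v),v,zu+.0025) for v in (5,145)]
    yl=[np.arctan2(b[0]-a[0],-(b[1]-a[1])) for a,b in (lw,ew)]
    n=np.array([np.cos(yl[0]),np.sin(yl[0])])
    print('t',s['time_s'],'pos',s['position'].round(4),'grip yaw',round(w['yaw'],4),'line n',len(L),'yaw',round(yl[0],4),'edge n',len(E),'yaw',round(yl[1],4))
    print('line near pts',np.round(lw,4).tolist(),'edge pts',np.round(ew,4).tolist(),'gap edge->line',[round(float((np.array(lw[0])-x)[:2]@n),4) for x in ew], 'edge ahead of tcp',[round(float((x[:2]-s['position'][:2])@n),4) for x in ew])
    return s,w,p,q
if __name__=='__main__': meas()
E
python3 m.py
```

```text
t 18.15 pos [0.4141 0.0068 0.0617] grip yaw 0.1594 line n 95 yaw 0.1557 edge n 41 yaw 0.16
line near pts [[0.5242, 0.149, 0.003], [0.5569, -0.0597, 0.003]] edge pts [[0.4279, 0.117, 0.0732], [0.4374, 0.058, 0.0732]] gap edge->line [0.1001, 0.0998] edge ahead of tcp [0.0307, 0.031]
```

Emit:
{"fn": "servo_tool", "kwargs": {"steps": [{"x": 0, "y": 0, "z": -0.25, "wx": 0, "wy": 0, "wz": 0, "jaw": 1}, {"x": 0, "y": 0, "z": -0.25, "wx": 0, "wy": 0, "wz": 0, "jaw": 1}, {"x": 0, "y": 0, "z": -0.25, "wx": 0, "wy": 0, "wz": 0, "jaw": 1}, {"x": 0, "y": 0, "z": -0.25, "wx": 0, "wy": 0, "wz": 0, "jaw": 1}, {"x": 0, "y": 0, "z": -0.15, "wx": 0, "wy": 0, "wz": 0, "jaw": 1}, {"x": 0, "y": 0, "z": -0.1, "wx": 0, "wy": 0, "wz": 0, "jaw": 1}, {"x": 0, "y": 0, "z": -0.05, "wx": 0, "wy": 0, "wz": 0, "jaw": 1}, {"x": 0, "y": 0, "z": 0, "wx": 0, "wy": 0, "wz": 0, "jaw": 1}]}}

```text
time_s: 19.2
position: [0.414, 0.007, -0.0039]
orientation: [0.0, 0.649, 0.76, 0.0]
wrist_force: [-0.2, 0.1, -2.6]
opening: 0.0145
grip_force: 58.8
```

```bash
python3 m.py
```

```text
t 19.2 pos [ 0.414   0.007  -0.0039] grip yaw 0.1572 line n 44 yaw 0.4454 edge n 42 yaw 0.1578
line near pts [[0.4875, 0.1275, 0.003], [0.5555, -0.015, 0.003]] edge pts [[0.428, 0.1171, 0.0076], [0.4374, 0.0581, 0.0076]] gap edge->line [0.0582, 0.0751] edge ahead of tcp [0.0601, 0.0432]
```

Emit:
{"fn": "servo_tool", "kwargs": {"steps": [{"x": 0.071, "y": 0.0112, "z": 0, "wx": 0, "wy": 0, "wz": 0, "jaw": 1}, {"x": 0.071, "y": 0.0112, "z": 0, "wx": 0, "wy": 0, "wz": 0, "jaw": 1}, {"x": 0.071, "y": 0.0112, "z": 0, "wx": 0, "wy": 0, "wz": 0, "jaw": 1}, {"x": 0.071, "y": 0.0112, "z": 0, "wx": 0, "wy": 0, "wz": 0, "jaw": 1}, {"x": 0.071, "y": 0.0112, "z": 0, "wx": 0, "wy": 0, "wz": 0, "jaw": 1}, {"x": 0.071, "y": 0.0112, "z": 0, "wx": 0, "wy": 0, "wz": 0, "jaw": 1}, {"x": 0.071, "y": 0.0112, "z": 0, "wx": 0, "wy": 0, "wz": 0, "jaw": 1}, {"x": 0.071, "y": 0.0112, "z": 0, "wx": 0, "wy": 0, "wz": 0, "jaw": 1}]}}

```text
time_s: 20.25
position: [0.4424, 0.0114, -0.004]
orientation: [-0.0, 0.649, 0.76, -0.0]
wrist_force: [-1.0, 0.2, -2.2]
opening: 0.015
grip_force: 58.8
```

Emit:
{"fn": "servo_tool", "kwargs": {"steps": [{"x": 0.071, "y": 0.0112, "z": 0, "wx": 0, "wy": 0, "wz": 0, "jaw": 1}, {"x": 0.071, "y": 0.0112, "z": 0, "wx": 0, "wy": 0, "wz": 0, "jaw": 1}, {"x": 0.071, "y": 0.0112, "z": 0, "wx": 0, "wy": 0, "wz": 0, "jaw": 1}, {"x": 0.071, "y": 0.0112, "z": 0, "wx": 0, "wy": 0, "wz": 0, "jaw": 1}, {"x": 0.071, "y": 0.0112, "z": 0, "wx": 0, "wy": 0, "wz": 0, "jaw": 1}, {"x": 0.071, "y": 0.0112, "z": 0, "wx": 0, "wy": 0, "wz": 0, "jaw": 1}, {"x": 0.071, "y": 0.0112, "z": 0, "wx": 0, "wy": 0, "wz": 0, "jaw": 1}, {"x": 0.071, "y": 0.0112, "z": 0, "wx": 0, "wy": 0, "wz": 0, "jaw": 1}]}}

```text
time_s: 21.25
position: [0.4709, 0.0159, -0.004]
orientation: [-0.0, 0.649, 0.76, -0.0]
wrist_force: [-1.9, -0.1, -2.6]
opening: 0.0144
grip_force: 58.8
```

Emit:
{"fn": "servo_tool", "kwargs": {"steps": [{"x": 0.071, "y": 0.0112, "z": 0, "wx": 0, "wy": 0, "wz": 0, "jaw": 1}, {"x": 0.071, "y": 0.0112, "z": 0, "wx": 0, "wy": 0, "wz": 0, "jaw": 1}, {"x": 0.071, "y": 0.0112, "z": 0, "wx": 0, "wy": 0, "wz": 0, "jaw": 1}, {"x": 0.071, "y": 0.0112, "z": 0, "wx": 0, "wy": 0, "wz": 0, "jaw": 1}, {"x": 0.071, "y": 0.0112, "z": 0, "wx": 0, "wy": 0, "wz": 0, "jaw": 1}, {"x": 0.071, "y": 0.0112, "z": 0, "wx": 0, "wy": 0, "wz": 0, "jaw": 1}, {"x": 0.071, "y": 0.0112, "z": 0, "wx": 0, "wy": 0, "wz": 0, "jaw": 1}, {"x": 0.0, "y": 0.0, "z": 0, "wx": 0, "wy": 0, "wz": 0, "jaw": 1}]}}

```text
time_s: 22.25
position: [0.4959, 0.0199, -0.004]
orientation: [0.0, 0.649, 0.76, 0.0]
wrist_force: [-0.4, 0.6, -2.5]
opening: 0.0147
grip_force: 58.7
```

Run:
```python
from m import *
s,w,p,q=meas()
W=w['color'][:384,:]; b=cam('side'); B=cv2.resize(b['color'][150:280,190:320],None,fx=2.2,fy=2.2)
cv=np.zeros((400,800,3),np.uint8); cv[:384,:512]=W; cv[:286,514:800]=B; save({'color':cv},'c8.png')
g=W.astype(int).sum(2)
for v in (8,30,60,90,120,150,180): print(v,g[v,300:420:2].tolist())
```

```text
t 22.25 pos [ 0.4959  0.0199 -0.004 ] grip yaw 0.1572 line n 17 yaw 0.1601 edge n 40 yaw 0.1569
line near pts [[0.5271, 0.1338, 0.003], [0.5512, -0.0156, 0.003]] edge pts [[0.51, 0.13, 0.0075], [0.5193, 0.071, 0.0075]] gap edge->line [0.0175, 0.0177] edge ahead of tcp [0.0314, 0.0313]
8 [386, 384, 380, 388, 385, 381, 389, 384, 351, 185, 175, 169, 296, 394, 222, 189, 211, 272, 287, 392, 431, 424, 362, 199, 187, 185, 353, 425, 432, 395, 206, 214, 388, 426, 433, 434, 387, 406, 423, 425, 423, 430, 428, 422, 415, 420, 429, 428, 402, 417, 418, 420, 422, 422, 359, 265, 413, 414, 401, 412]
30 [395, 385, 391, 393, 393, 387, 382, 379, 270, 179, 178, 224, 384, 312, 281, 284, 427, 434, 424, 399, 436, 431, 425, 411, 176, 176, 282, 376, 381, 384, 364, 311, 285, 279, 292, 346, 378, 381, 372, 365, 431, 431, 429, 436, 436, 422, 375, 363, 367, 364, 360, 353, 426, 423, 422, 425, 422, 426, 325, 413]
60 [391, 389, 389, 387, 397, 392, 391, 345, 184, 161, 181, 402, 339, 199, 274, 277, 278, 271, 401, 428, 436, 407, 427, 435, 430, 434, 434, 404, 165, 170, 185, 266, 370, 371, 377, 373, 369, 370, 379, 374, 423
[... 615 characters left out ...]
 187, 209, 203, 198, 193, 200, 207, 196, 191, 198, 196, 199, 201, 201, 199, 211, 190, 191]
150 [392, 403, 408, 396, 401, 313, 185, 172, 257, 395, 221, 233, 289, 298, 300, 322, 418, 432, 433, 412, 425, 431, 428, 429, 424, 384, 194, 172, 183, 244, 317, 360, 368, 373, 373, 375, 374, 370, 375, 380, 379, 355, 257, 212, 335, 411, 423, 425, 425, 426, 404, 309, 304, 372, 420, 424, 365, 205, 194, 184]
180 [405, 398, 400, 398, 353, 176, 166, 221, 396, 282, 280, 321, 427, 423, 394, 427, 428, 431, 426, 186, 191, 377, 388, 368, 377, 394, 431, 420, 384, 385, 375, 376, 366, 414, 436, 438, 431, 405, 370, 378, 373, 376, 333, 417, 424, 416, 416, 403, 360, 356, 424, 423, 420, 346, 324, 354, 431, 425, 275, 200]
```

View pics/c8.png

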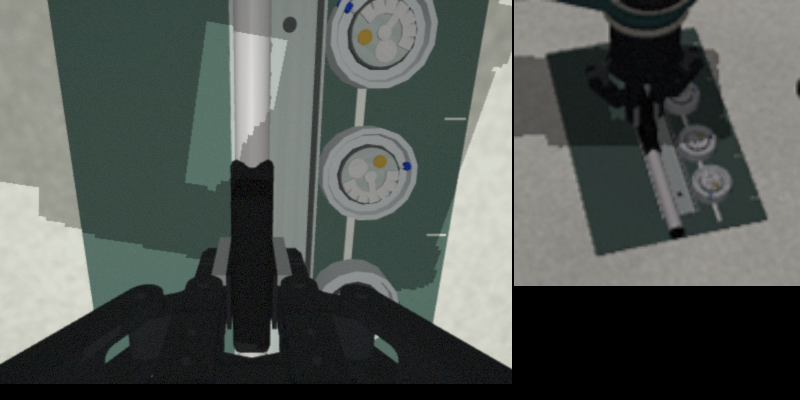

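Emit:
{"fn": "servo_tool", "kwargs": {"steps": [{"x": 0.059, "y": 0.0093, "z": 0, "wx": 0, "wy": 0, "wz": 0, "jaw": 1}, {"x": 0.059, "y": 0.0093, "z": 0, "wx": 0, "wy": 0, "wz": 0, "jaw": 1}, {"x": 0.059, "y": 0.0093, "z": 0, "wx": 0, "wy": 0, "wz": 0, "jaw": 1}, {"x": 0.05, "y": 0.0079, "z": 0, "wx": 0, "wy": 0, "wz": 0, "jaw": 1}, {"x": 0.04, "y": 0.0063, "z": 0, "wx": 0, "wy": 0, "wz": 0, "jaw": 1}, {"x": 0.03, "y": 0.0047, "z": 0, "wx": 0, "wy": 0, "wz": 0, "jaw": 1}, {"x": 0.03, "y": 0.0047, "z": 0, "wx": 0, "wy": 0, "wz": 0, "jaw": 1}, {"x": 0.017, "y": 0.0027, "z": 0, "wx": 0, "wy": 0, "wz": 0, "jaw": 1}]}}

```text
time_s: 23.35
position: [0.5128, 0.0225, -0.004]
orientation: [-0.0, 0.649, 0.76, -0.0]
wrist_force: [-2.7, -0.7, -0.3]
opening: 0.0148
grip_force: 59.1
```

Run:
```python
from h import *
s,w=wcam(); g=w['color'].astype(int).sum(2); print(s['position'],s['wrist_force'],w['yaw'])
o=np.array([.5242,.149]);n=np.array([np.cos(.1565),np.sin(.1565)])
print('edge to line (kinematic)',(o-s['position'][:2])@n-.0313)
for v in (95,105,115,125,135): print(v,g[v,308:346].tolist())
```

```text
[ 0.51280648  0.02254421 -0.00400221] [-2.72505526 -0.74883902 -0.30142012] 0.1572022515188302
edge to line (kinematic) -0.00033607855983227436
95 [397, 394, 394, 392, 353, 242, 181, 173, 174, 172, 192, 282, 397, 401, 423, 471, 476, 476, 482, 467, 457, 375, 229, 204, 196, 185, 198, 199, 191, 201, 213, 196, 193, 200, 199, 198, 198, 193]
105 [393, 393, 399, 373, 305, 207, 163, 184, 187, 181, 230, 334, 404, 409, 425, 475, 482, 480, 476, 473, 433, 295, 209, 202, 195, 198, 200, 204, 209, 202, 199, 206, 200, 186, 206, 190, 196, 193]
115 [395, 400, 393, 357, 235, 164, 167, 179, 170, 184, 284, 394, 406, 415, 474, 480, 483, 481, 476, 452, 345, 230, 211, 201, 199, 203, 201, 203, 210, 211, 191, 205, 193, 202, 199, 191, 197, 187]
125 [391, 400, 381, 314, 192, 173, 173, 171, 185, 235, 347, 398, 414, 455, 482, 479, 485, 481, 487, 429, 254, 200, 203, 205, 206, 199, 198, 196, 210, 203, 189, 203, 199, 205, 198, 194, 210, 190]
135 [401, 399, 369, 275, 176, 170, 159, 175, 185, 285, 399, 415, 431, 471, 477, 476, 481, 473, 435, 296, 203, 209, 210, 193, 209, 207, 226, 275, 302, 311, 322, 306, 316, 315, 320, 325, 321, 326]
```

Emit:
{"fn": "servo_tool", "kwargs": {"steps": [{"x": -0.04, "y": -0.0063, "z": 0, "wx": 0, "wy": 0, "wz": 0, "jaw": 1}, {"x": -0.1, "y": -0.0158, "z": 0, "wx": 0, "wy": 0, "wz": 0, "jaw": 1}, {"x": -0.2, "y": -0.0315, "z": 0, "wx": 0, "wy": 0, "wz": 0, "jaw": 1}, {"x": -0.3, "y": -0.047, "z": 0.1, "wx": 0, "wy": 0, "wz": 0, "jaw": 1}, {"x": -0.3, "y": -0.047, "z": 0.4, "wx": 0, "wy": 0, "wz": 0, "jaw": 1}, {"x": 0, "y": 0, "z": 0.5, "wx": 0, "wy": 0, "wz": 0, "jaw": 1}, {"x": 0, "y": 0, "z": 0.5, "wx": 0, "wy": 0, "wz": 0, "jaw": 1}, {"x": 0, "y": 0, "z": 0.4, "wx": 0, "wy": 0, "wz": 0, "jaw": 1}]}}

```text
time_s: 24.4
position: [0.4654, 0.0151, 0.0921]
orientation: [0.0, 0.649, 0.76, 0.0]
wrist_force: [-0.3, -0.1, -3.1]
opening: 0.0148
grip_force: 59.0
```

```bash
cat > pots.py <<'E'
from h import *
def pots(c,reg):
    im=c['color'].astype(int); sub=np.zeros(im.shape[:2],bool); sub[reg[2]:reg[3],reg[0]:reg[1]]=1
    n=np.array([np.cos(.157),np.sin(.157)]); t=np.array([-n[1],n[0]]); o=np.array([.5435,.028])
    m=sub&((im[...,1]-im[...,0]<5))&(im.sum(2)>200)
    for k,st,ce in comps(m,100):
        P=np.array([ray(c,x,y,.014)[:2] for y,x in np.argwhere(k)]); q=np.c_[(P-o)@n,(P-o)@t]
        print(st,'x',q[:,0].min().round(4),q[:,0].max().round(4),'y',q[:,1].min().round(4),q[:,1].max().round(4))
E
python3 - <<'E'
from pots import *
s,w=wcam(); print(s['position'],s['grip_force']); pots(w,(330,512,0,300))
print('side'); pots(cam('side'),(205,300,165,262)); print('top'); pots(cam('top'),(200,325,165,250))
E
```

```text
[0.465418   0.01508183 0.09210868] 58.964595794677734
[ 345    0   88  287 5701] x -0.0033 0.0442 y -0.0837 0.1298
[  405     0   107   300 25697] x 0.049 0.1393 y -0.0963 0.1298
side
[273 165  27  70 958] x 0.0507 0.1221 y -0.1116 0.1269
[255 169  26  32 251] x -0.0022 0.0426 y 0.0075 0.1239
[205 181  22  81 895] x -0.1881 -0.1401 y -0.1447 0.1127
[237 193  26  40 583] x -0.0738 -0.0277 y -0.0775 0.0469
[265 198  31  53 532] x -0.003 0.0448 y -0.147 0.0176
[250 251  50  11 292] x -0.0851 0.036 y -0.1852 -0.1572
top
[200 221  10  29 110] x -0.1235 -0.0581 y 0.1289 0.1564
[253 242  50   8 236] x -0.1549 -0.1372 y -0.0796 0.0351
```

Run:
```python
from h import *
for nm,b,lo,hi in(('top',(122,170,140,290),150,275),('side',(178,294,118,152),150,300)):
    c=cam(nm); g=c['color'].astype(int).sum(2); S=np.zeros(g.shape,bool); S[b[2]:b[3],b[0]:b[1]]=1
    k=max(comps(S&(g<hi),100),key=lambda t:t[1][4])[0]
    k=cv2.morphologyEx(k.astype(np.uint8),cv2.MORPH_OPEN,np.ones((3,3)))
    r=rect(c,k,.010); print(nm,k.sum(),np.round(r[0],4),np.round(r[1],4),r[2])
    for m,st,ce in comps((cv2.morphologyEx(k,cv2.MORPH_CLOSE,np.ones((15,15)))>0)&(g>235+(60 if nm=='side' else 0)),3): print('  bright',st,ce.round(1),ray(c,*ce,.030).round(4))
```

```text
top 4282 [0.4808 0.2974] [0.3181 0.0767] 3.1698527336120605
  bright [131 148  21  11 111] [141.4 152.4] [0.6218 0.3108 0.03  ]
  bright [162 149   1   7   7] [162. 152.] [0.6237 0.2618 0.03  ]
  bright [131 159   2   3   3] [131.3 160. ] [0.6027 0.3332 0.03  ]
  bright [130 172   3  21  24] [130.2 181.5] [0.5507 0.3318 0.03  ]
  bright [136 174   3   3   3] [137. 175.] [0.5667 0.317  0.03  ]
  bright [138 186   2   2   3] [138.7 186.3] [0.5397 0.311  0.03  ]
  bright [151 189   2   4   5] [151.2 190.4] [0.5306 0.281  0.03  ]
  bright [133 197   2   2   3] [133.3 197.3] [0.5134 0.3214 0.03  ]
  bright [136 196   4   8  16] [137.5 199.2] [0.5091 0.3114 0.03  ]
  bright [146 197   3   3   7] [147. 198.] [0.5124 0.2895 0.03  ]
  bright [150 199   7   4  14] [152.6 200.6] [0.5066 0.2761 0.03  ]
  bright [144 201   5   5  17] [146.  202.5] [0.5018 0.2911 0.03  ]
  bright [132 202   3   3   5] [133.2 202.8] [0.5006 0.3207 0.03  ]
  bright [129 203  31  54 721] [146.9 226.6] [0.4461 0.2849 0.03  ]
  bright [137 232   2   3   4] [137.5 233. ] [0.4311 0.3054 0.03  ]
  bright [161 233   1  26 
[... 486 characters left out ...]
2 262.2] [0.3659 0.2944 0.03  ]
  bright [145 264   4   4  11] [146.3 265.7] [0.3583 0.2801 0.03  ]
  bright [152 267   3   3   6] [153.2 268.2] [0.3532 0.2642 0.03  ]
  bright [157 268   2   2   3] [157.7 268.7] [0.3523 0.254  0.03  ]
  bright [128 278   8   5  27] [130.8 280.3] [0.3259 0.3124 0.03  ]
side 2924 [0.4717 0.2985] [0.1413 0.3365] 85.7868423461914
  bright [181 122  35  11 207] [194.3 126.5] [0.3597 0.3175 0.03  ]
  bright [257 122  10   2  10] [261.5 122.9] [0.5581 0.3184 0.03  ]
  bright [280 123   3   1   3] [281. 123.] [0.6158 0.3137 0.03  ]
  bright [254 143  10   6  27] [259.1 144.7] [0.5421 0.2278 0.03  ]
  bright [208 148  10   1  10] [212.5 148. ] [0.4097 0.2246 0.03  ]
```

Emit:
{"fn": "servo_tool", "kwargs": {"steps": [{"x": 0.0156, "y": 0.22, "z": 0, "wx": 0, "wy": 0, "wz": 0.918, "jaw": 1}, {"x": 0.0156, "y": 0.22, "z": 0, "wx": 0, "wy": 0, "wz": 0.918, "jaw": 1}, {"x": 0.0156, "y": 0.22, "z": 0, "wx": 0, "wy": 0, "wz": 0.918, "jaw": 1}, {"x": 0.0156, "y": 0.22, "z": 0, "wx": 0, "wy": 0, "wz": 0.918, "jaw": 1}, {"x": 0.0156, "y": 0.22, "z": 0, "wx": 0, "wy": 0, "wz": 0.918, "jaw": 1}, {"x": 0.0156, "y": 0.22, "z": 0, "wx": 0, "wy": 0, "wz": 0.918, "jaw": 1}, {"x": 0.0156, "y": 0.22, "z": 0, "wx": 0, "wy": 0, "wz": 0.918, "jaw": 1}, {"x": 0.0156, "y": 0.22, "z": 0, "wx": 0, "wy": 0, "wz": 0.918, "jaw": 1}]}}

```text
time_s: 25.65
position: [0.4714, 0.1034, 0.0896]
orientation: [-0.001, 0.4, 0.916, -0.001]
wrist_force: [0.3, 0.8, -3.4]
opening: 0.015
grip_force: 59.0
```

Emit:
{"fn": "servo_tool", "kwargs": {"steps": [{"x": 0.0156, "y": 0.22, "z": 0, "wx": 0, "wy": 0, "wz": 0.918, "jaw": 1}, {"x": 0.0156, "y": 0.22, "z": 0, "wx": 0, "wy": 0, "wz": 0.918, "jaw": 1}, {"x": 0.0156, "y": 0.22, "z": 0, "wx": 0, "wy": 0, "wz": 0.918, "jaw": 1}, {"x": 0.0156, "y": 0.22, "z": 0, "wx": 0, "wy": 0, "wz": 0.918, "jaw": 1}, {"x": 0.0156, "y": 0.22, "z": 0, "wx": 0, "wy": 0, "wz": 0.918, "jaw": 1}, {"x": 0.0156, "y": 0.22, "z": 0, "wx": 0, "wy": 0, "wz": 0.918, "jaw": 1}, {"x": 0.0156, "y": 0.22, "z": 0, "wx": 0, "wy": 0, "wz": 0.918, "jaw": 1}, {"x": 0.0156, "y": 0.22, "z": 0, "wx": 0, "wy": 0, "wz": 0.918, "jaw": 1}]}}

```text
time_s: 26.65
position: [0.4777, 0.1913, 0.0895]
orientation: [-0.001, 0.118, 0.993, -0.0]
wrist_force: [-0.7, 0.2, -3.0]
opening: 0.0148
grip_force: 59.0
```

Emit:
{"fn": "servo_tool", "kwargs": {"steps": [{"x": 0.0156, "y": 0.22, "z": 0, "wx": 0, "wy": 0, "wz": 0.918, "jaw": 1}, {"x": 0.0156, "y": 0.22, "z": 0, "wx": 0, "wy": 0, "wz": 0.918, "jaw": 1}, {"x": 0.0156, "y": 0.22, "z": 0, "wx": 0, "wy": 0, "wz": 0.918, "jaw": 1}, {"x": 0.0156, "y": 0.22, "z": 0, "wx": 0, "wy": 0, "wz": 0.918, "jaw": 1}, {"x": 0, "y": 0, "z": 0, "wx": 0, "wy": 0, "wz": 0, "jaw": 1}, {"x": 0, "y": 0, "z": 0, "wx": 0, "wy": 0, "wz": 0, "jaw": 1}, {"x": 0, "y": 0, "z": 0, "wx": 0, "wy": 0, "wz": 0, "jaw": 1}, {"x": 0, "y": 0, "z": 0, "wx": 0, "wy": 0, "wz": 0, "jaw": 1}]}}

```text
time_s: 27.65
position: [0.4814, 0.2349, 0.091]
orientation: [0.0, -0.027, 1.0, -0.0]
wrist_force: [-0.1, 0.2, -3.0]
opening: 0.015
grip_force: 59.0
```

Run:
```python
from h import *
s,w=wcam(); print(s['position'],w['yaw'],s['grip_force'],s['joints'][5])
g=w['color'].astype(int).sum(2)
for X in [(.481-.138,.297-.0076,.0365),(.481-.138,.297-.0076,.0115),(.481-.16,.297-.0089+.038,.01),(.481-.16,.297-.0089-.038,.01),(.481,.335,.01),(.481,.259,.01)]: print(X,proj(w,X).round(1))
# coarse dump of right-hand region as text
cv2.imwrite('/tmp/w.png',w['color'][...,::-1]); np.save('/tmp/w.npy',w['color'])
for v in range(0,250,10): print(v,(g[v,270:512:7]//10).tolist())
```

```text
[0.48137162 0.23488646 0.09097943] 1.6251875899243151 59.00569975376129 -1.2187988967496537
(0.34299999999999997, 0.2894, 0.0365) [358.3 -15.1]
(0.34299999999999997, 0.2894, 0.0115) [346.9  -3.2]
(0.32099999999999995, 0.32609999999999995, 0.01) [406.7 -37. ]
(0.32099999999999995, 0.2501, 0.01) [290.4 -44.3]
(0.481, 0.335, 0.01) [381.1 198.5]
(0.481, 0.259, 0.01) [284.2 193.5]
0 [32, 38, 36, 38, 38, 37, 38, 16, 37, 23, 35, 54, 53, 21, 26, 39, 39, 40, 40, 59, 59, 59, 59, 59, 58, 60, 59, 60, 61, 59, 60, 58, 59, 58, 59]
10 [32, 38, 37, 37, 38, 37, 38, 17, 36, 28, 28, 41, 42, 29, 29, 41, 41, 41, 41, 60, 61, 61, 60, 61, 60, 59, 59, 61, 61, 59, 59, 59, 57, 58, 59]
20 [33, 38, 23, 14, 38, 38, 38, 17, 35, 28, 28, 42, 42, 41, 42, 41, 42, 40, 40, 61, 60, 60, 60, 59, 60, 60, 61, 58, 60, 60, 59, 58, 59, 60, 60]
30 [32, 38, 27, 15, 38, 38, 38, 16, 31, 27, 26, 28, 28, 41, 43, 42, 42, 41, 41, 59, 60, 62, 61, 62, 61, 61, 60, 61, 62, 59, 60, 60, 60, 60, 59]
40 [33, 39, 38, 39, 38, 38, 37, 16, 26, 27, 28, 26, 28, 31, 42, 42, 41, 41, 51, 61, 60, 60, 61, 60, 59, 60, 61, 59, 61, 58, 60, 60, 61, 61, 60]
50
[... 2184 characters left out ...]
 57, 56, 26, 28, 31, 38, 44, 43, 42, 31, 29, 28, 45, 45, 45, 61, 62, 63, 64, 63, 63, 63, 63, 63, 61, 61, 62, 62, 62, 62, 61]
210 [6, 39, 57, 57, 56, 56, 28, 28, 29, 28, 28, 27, 27, 28, 28, 28, 46, 43, 47, 45, 56, 63, 62, 62, 63, 63, 62, 63, 63, 63, 63, 63, 63, 62, 60]
220 [7, 39, 44, 39, 39, 38, 22, 28, 28, 28, 28, 28, 28, 28, 28, 27, 44, 46, 45, 46, 47, 60, 62, 62, 64, 63, 62, 63, 63, 63, 63, 63, 61, 61, 61]
230 [8, 38, 40, 39, 38, 38, 28, 28, 28, 28, 29, 28, 29, 29, 28, 29, 46, 46, 46, 44, 45, 47, 63, 63, 62, 62, 63, 62, 63, 63, 63, 62, 63, 61, 61]
240 [5, 27, 34, 39, 39, 36, 32, 27, 29, 28, 27, 29, 29, 28, 28, 41, 45, 46, 44, 45, 45, 43, 63, 62, 63, 62, 62, 63, 63, 63, 62, 62, 62, 62, 60]
```

Emit:
{"fn": "servo_tool", "kwargs": {"steps": [{"x": -0.3, "y": 0, "z": 0, "wx": 0, "wy": 0, "wz": 0, "jaw": 1}, {"x": -0.4, "y": 0, "z": 0, "wx": 0, "wy": 0, "wz": 0, "jaw": 1}, {"x": -0.4, "y": 0, "z": 0, "wx": 0, "wy": 0, "wz": 0, "jaw": 1}, {"x": -0.1, "y": 0, "z": 0, "wx": 0, "wy": 0, "wz": 0, "jaw": 1}, {"x": 0, "y": 0, "z": 0, "wx": 0, "wy": 0, "wz": 0, "jaw": 1}, {"x": 0, "y": 0, "z": 0, "wx": 0, "wy": 0, "wz": 0, "jaw": 1}, {"x": 0, "y": 0, "z": 0, "wx": 0, "wy": 0, "wz": 0, "jaw": 1}, {"x": 0, "y": 0, "z": 0, "wx": 0, "wy": 0, "wz": 0, "jaw": 1}]}}

```text
time_s: 28.7
position: [0.4215, 0.2351, 0.0909]
orientation: [-0.0, -0.027, 1.0, -0.0]
wrist_force: [-0.6, -0.5, -2.4]
opening: 0.0148
grip_force: 59.0
```

Run:
```python
from h import *
s,w=wcam(); print(s['position'],w['yaw'],s['grip_force'])
g=w['color'].astype(int).sum(2)
for X in [(.343,.2894,.0365),(.343,.2894,.0115),(.3214,.3265,.01),(.3214,.2506,.01)]: print(X,proj(w,X).round(1))
R=[]
for v in range(40,250,4):   # plate right edge: last step up to >430 from <440
    r=g[v,330:460].astype(float); d=r[4:]-r[:-4]; k=np.argmax(d*(r[4:]>500)*(r[:-4]<480)); R.append((v,330+k+2,d[k]))
P=[ray(w,u,v,.01) for v,u,d in R if d>80]; 
print([(r[0],r[1],int(r[2])) for r in R])
for v in range(10,110,5): print(v,(g[v,320:440:4]//10).tolist())
```

```text
[0.42153199 0.23510762 0.09089699] 1.6257933371669353 59.002867341041565
(0.343, 0.2894, 0.0365) [344.9  90.4]
(0.343, 0.2894, 0.0115) [335.6  91. ]
(0.3214, 0.3265, 0.01) [391.6  61.9]
(0.3214, 0.2506, 0.01) [283.5  55.6]
[(40, np.int64(343), 173), (44, np.int64(346), 193), (48, np.int64(347), 164), (52, np.int64(350), 187), (56, np.int64(388), 170), (60, np.int64(389), 210), (64, np.int64(389), 211), (68, np.int64(389), 203), (72, np.int64(388), 215), (76, np.int64(388), 200), (80, np.int64(387), 213), (84, np.int64(387), 204), (88, np.int64(387), 202), (92, np.int64(387), 211), (96, np.int64(386), 210), (100, np.int64(385), 209), (104, np.int64(385), 208), (108, np.int64(384), 210), (112, np.int64(384), 188), (116, np.int64(384), 186), (120, np.int64(383), 192), (124, np.int64(383), 226), (128, np.int64(381), 303), (132, np.int64(381), 350), (136, np.int64(381), 342), (140, np.int64(380), 320), (144, np.int64(381), 316), (148, np.int64(380), 334), (152, np.int64(382), 203), (156, np.int64(385), 174), (160, np.int64(386), 143), (164, np.int64(386), 171), (168, np.int64(388), 166), 
[... 2321 characters left out ...]
1, 32, 43, 41, 42, 42, 41, 60, 61, 59, 58, 61, 60, 61, 61, 61, 61, 61, 61, 61]
85 [30, 33, 31, 34, 37, 37, 37, 24, 36, 31, 31, 32, 41, 27, 30, 41, 40, 60, 61, 60, 60, 62, 60, 61, 61, 61, 61, 62, 61, 61]
90 [34, 31, 32, 36, 37, 37, 37, 25, 37, 31, 31, 32, 31, 24, 25, 40, 41, 61, 61, 61, 60, 60, 61, 61, 60, 60, 60, 61, 61, 61]
95 [38, 31, 30, 36, 37, 37, 37, 25, 34, 31, 32, 33, 32, 42, 41, 41, 40, 61, 63, 62, 61, 62, 62, 62, 62, 61, 60, 60, 61, 62]
100 [38, 29, 28, 29, 28, 27, 30, 28, 28, 29, 27, 29, 28, 42, 41, 42, 41, 61, 62, 62, 62, 62, 61, 62, 61, 62, 60, 62, 61, 61]
105 [39, 29, 28, 28, 27, 28, 28, 28, 28, 27, 28, 28, 27, 33, 42, 41, 46, 61, 61, 62, 61, 61, 61, 60, 61, 61, 61, 62, 62, 61]
```

Run:
```python
from h import *
s,w=wcam(); g=w['color'].astype(float).sum(2)
R=[]
for v in range(62,124,2):
    r=g[v,360:420]; k=np.flatnonzero((r[:-1]<515)&(r[1:]>=515))[-1]; R.append((360+k+(515-r[k])/(r[k+1]-r[k]),v))
P=np.array([ray(w,u,v,.01)[:2] for u,v in R]); m,d=P.mean(0),np.linalg.svd(P-P.mean(0))[2][0]; d*=np.sign(d[0]); print('right edge',m,'yaw',np.arctan2(d[1],d[0]))
E=[]
for u in range(356,386,2):
    c=g[40:75,u]; k=np.argmax(c[:-3]-c[3:]); 
    t=(c[k]+c[k+3])/2; j=k+np.flatnonzero(c[k:k+4]<t)[0]; E.append((u,40+j-1+(c[j-1]-t)/(c[j-1]-c[j])))
Q=np.array([ray(w,u,v,.01)[:2] for u,v in E]); print('near end',np.median(Q,0),Q[[0,-1]])
yaw=.0553; ex=np.array([np.cos(yaw),np.sin(yaw)]); ey=np.array([-ex[1],ex[0]])
a=np.median((Q@ex)); b=np.median(P@ey); print('centre',(a+.16)*ex+(b-.038)*ey)
for v in range(76,102): print(v,g[v,326:372:3].astype(int).tolist())
# clip centre row -> x at several z
for z in(.012,.024,.036): print(z,ray(w,340,79,z)[:2].round(4),ray(w,340,98,z)[:2].round(4))
```

```text
right edge [0.34179027 0.32585706] yaw 0.055784399304023985
near end [0.31833433 0.31084088] [[0.31906766 0.30112054]
 [0.3177776  0.32058576]]
centre [0.47942741 0.2954102 ]
76 [287, 301, 295, 275, 278, 262, 280, 289, 289, 284, 271, 263, 309, 411, 415, 419]
77 [292, 310, 286, 286, 284, 280, 286, 292, 280, 295, 280, 275, 319, 409, 423, 416]
78 [300, 338, 304, 316, 321, 320, 323, 318, 299, 355, 297, 295, 300, 343, 431, 424]
79 [312, 329, 361, 357, 362, 361, 360, 361, 306, 354, 302, 310, 316, 321, 424, 423]
80 [316, 326, 361, 372, 372, 372, 373, 343, 304, 369, 306, 317, 305, 323, 422, 421]
81 [316, 322, 375, 382, 378, 381, 378, 347, 305, 350, 315, 314, 312, 321, 422, 423]
82 [317, 328, 363, 383, 384, 385, 384, 350, 318, 351, 302, 325, 313, 318, 415, 427]
83 [326, 322, 358, 374, 382, 379, 378, 333, 320, 350, 318, 319, 319, 328, 415, 424]
84 [325, 329, 347, 381, 381, 382, 376, 320, 311, 339, 309, 316, 308, 321, 417, 413]
85 [311, 323, 354, 383, 380, 381, 373, 318, 321, 346, 306, 318, 315, 329, 411, 354]
86 [322, 319, 351, 385, 384, 378, 377, 331, 320, 340, 318, 325, 314, 321, 406, 265]
8
[... 674 characters left out ...]
[325, 343, 372, 386, 370, 374, 373, 256, 345, 318, 313, 321, 314, 330, 323, 420]
96 [321, 353, 382, 378, 373, 381, 380, 253, 348, 308, 315, 318, 315, 329, 288, 372]
97 [313, 339, 369, 378, 375, 375, 382, 291, 320, 308, 312, 313, 305, 315, 270, 407]
98 [332, 311, 375, 375, 377, 381, 378, 346, 294, 289, 284, 281, 288, 294, 266, 418]
99 [316, 292, 328, 328, 319, 323, 332, 317, 271, 288, 290, 279, 287, 280, 268, 411]
100 [284, 277, 297, 290, 286, 293, 302, 289, 283, 290, 288, 287, 281, 287, 282, 419]
101 [290, 288, 279, 283, 283, 284, 281, 286, 279, 281, 282, 280, 290, 291, 279, 406]
0.012 [0.3347 0.2914] [0.3475 0.293 ]
0.024 [0.3355 0.2884] [0.3477 0.29  ]
0.036 [0.3362 0.2855] [0.3478 0.287 ]
```

Emit:
{"fn": "servo_tool", "kwargs": {"steps": [{"x": 0.2, "y": 0.21, "z": 0, "wx": 0, "wy": 0, "wz": 0, "jaw": 1}, {"x": 0.3, "y": 0.32, "z": 0, "wx": 0, "wy": 0, "wz": 0, "jaw": 1}, {"x": 0.3, "y": 0.32, "z": 0, "wx": 0, "wy": 0, "wz": 0, "jaw": 1}, {"x": 0.25, "y": 0.26, "z": 0, "wx": 0, "wy": 0, "wz": 0, "jaw": 1}, {"x": 0.114, "y": 0.114, "z": -0.3, "wx": 0, "wy": 0, "wz": 0, "jaw": 1}, {"x": 0, "y": 0, "z": -0.4, "wx": 0, "wy": 0, "wz": 0, "jaw": 1}, {"x": 0, "y": 0, "z": -0.4, "wx": 0, "wy": 0, "wz": 0, "jaw": 1}, {"x": 0, "y": 0, "z": 0, "wx": 0, "wy": 0, "wz": 0, "jaw": 1}]}}

```text
time_s: 29.8
position: [0.4782, 0.2955, 0.0335]
orientation: [-0.002, -0.027, 1.0, -0.001]
wrist_force: [0.3, -0.3, -3.2]
opening: 0.0149
grip_force: 58.9
```

Run:
```python
from h import *
s,w=wcam(); print(s['position'],w['yaw'],s['grip_force'],s['wrist_force'])
g=w['color'].astype(int).sum(2)
for v in (0,4,8,15,25,40,60,80,100): print(v,(g[v,190:345:3]//10).tolist())
z=s['position'][2]+.009
p=s['position'].copy()
for L in(-.1,-.07): 
    X=p[:2]+L*np.array([np.cos(.055),np.sin(.055)]); print([proj(w,[X[0],X[1]+o,z+.008]).round(1).tolist() for o in(-.008,0,.008)])
for z in (.0365,.0115): print('clip proj',[proj(w,[.4797-.138*.9985,.2958-.138*.055+o,z]).round(1).tolist() for o in(-.013,0,.013)])
```

```text
[0.47823193 0.29545585 0.03354817] 1.6257838773209128 58.90681564807892 [ 0.26454942 -0.31149859 -3.16305915]
0 [28, 27, 28, 29, 29, 28, 28, 27, 27, 28, 26, 26, 26, 34, 36, 33, 37, 39, 39, 40, 43, 43, 41, 40, 38, 37, 35, 32, 37, 38, 36, 37, 36, 37, 37, 38, 38, 37, 37, 37, 38, 38, 37, 16, 16, 34, 44, 60, 61, 60, 60, 59]
4 [27, 27, 28, 29, 27, 28, 27, 28, 28, 28, 28, 26, 27, 36, 37, 33, 36, 38, 39, 40, 42, 43, 42, 40, 39, 37, 35, 33, 37, 38, 37, 37, 37, 37, 37, 38, 38, 37, 38, 37, 38, 37, 35, 16, 16, 37, 45, 60, 59, 59, 59, 60]
8 [26, 27, 27, 27, 27, 26, 27, 27, 28, 28, 28, 27, 27, 36, 36, 33, 37, 39, 39, 41, 43, 42, 42, 40, 39, 37, 34, 34, 38, 38, 37, 37, 36, 37, 37, 38, 38, 36, 37, 37, 38, 37, 34, 17, 16, 36, 48, 59, 59, 42, 59, 60]
15 [27, 28, 27, 28, 27, 27, 26, 27, 28, 27, 29, 27, 27, 33, 36, 33, 37, 39, 39, 40, 43, 43, 42, 40, 38, 37, 34, 33, 37, 38, 37, 37, 36, 37, 37, 38, 38, 37, 38, 37, 38, 38, 34, 16, 18, 37, 39, 42, 42, 44, 43, 49]
25 [27, 27, 26, 26, 26, 28, 27, 27, 27, 27, 28, 29, 27, 32, 37, 32, 37, 39, 40, 40, 43, 43, 42, 39, 39, 37, 34, 35, 38, 38, 39, 19, 15, 16, 16, 1
[... 427 characters left out ...]
39, 38, 39, 38, 38, 38, 16, 16, 38, 35, 44, 43, 44, 43, 44, 43]
80 [27, 27, 28, 28, 28, 29, 29, 28, 28, 28, 29, 28, 30, 30, 38, 32, 37, 39, 40, 41, 43, 43, 42, 40, 39, 37, 34, 38, 38, 39, 38, 39, 37, 38, 40, 39, 39, 38, 39, 39, 38, 34, 16, 19, 39, 42, 43, 42, 43, 44, 44, 43]
100 [26, 28, 29, 30, 30, 27, 27, 27, 27, 28, 28, 29, 28, 29, 38, 32, 37, 40, 40, 41, 43, 43, 43, 41, 39, 37, 34, 38, 39, 39, 38, 38, 38, 39, 39, 39, 38, 38, 39, 39, 38, 22, 15, 29, 36, 44, 43, 44, 44, 45, 44, 44]
[[235.9, 25.1], [254.9, 26.2], [273.9, 27.4]]
[[236.8, 99.4], [254.7, 100.4], [272.7, 101.4]]
clip proj [[225.2, -62.3], [255.4, -60.4], [285.5, -58.5]]
clip proj [[228.9, -39.6], [254.8, -38.0], [280.7, -36.4]]
```

Emit:
{"fn": "servo_tool", "kwargs": {"steps": [{"x": 0.026, "y": 0.02, "z": 0, "wx": 0, "wy": 0, "wz": 0, "jaw": 1}, {"x": 0, "y": 0, "z": 0, "wx": 0, "wy": 0, "wz": 0, "jaw": 1}, {"x": 0, "y": 0, "z": -0.06, "wx": 0, "wy": 0, "wz": 0, "jaw": 1}, {"x": 0, "y": 0, "z": -0.06, "wx": 0, "wy": 0, "wz": 0, "jaw": 1}, {"x": 0, "y": 0, "z": -0.06, "wx": 0, "wy": 0, "wz": 0, "jaw": 1}, {"x": 0, "y": 0, "z": -0.06, "wx": 0, "wy": 0, "wz": 0, "jaw": 1}, {"x": 0, "y": 0, "z": -0.06, "wx": 0, "wy": 0, "wz": 0, "jaw": 1}, {"x": 0, "y": 0, "z": 0, "wx": 0, "wy": 0, "wz": 0, "jaw": 1}]}}

```text
time_s: 30.85
position: [0.4807, 0.2973, 0.0207]
orientation: [-0.0, -0.028, 1.0, -0.0]
wrist_force: [-0.1, 0.4, -1.8]
opening: 0.0147
grip_force: 59.0
```

Emit:
{"fn": "servo_tool", "kwargs": {"steps": [{"x": -0.024, "y": -0.018, "z": 0, "wx": 0, "wy": 0, "wz": 0, "jaw": 1}, {"x": 0, "y": 0, "z": -0.05, "wx": 0, "wy": 0, "wz": 0, "jaw": 1}, {"x": 0, "y": 0, "z": -0.05, "wx": 0, "wy": 0, "wz": 0, "jaw": 1}, {"x": 0, "y": 0, "z": -0.05, "wx": 0, "wy": 0, "wz": 0, "jaw": 1}, {"x": 0, "y": 0, "z": -0.05, "wx": 0, "wy": 0, "wz": 0, "jaw": 1}, {"x": 0, "y": 0, "z": -0.05, "wx": 0, "wy": 0, "wz": 0, "jaw": 1}, {"x": 0, "y": 0, "z": -0.05, "wx": 0, "wy": 0, "wz": 0, "jaw": 1}, {"x": 0, "y": 0, "z": 0, "wx": 0, "wy": 0, "wz": 0, "jaw": 1}]}}

```text
time_s: 31.85
position: [0.4806, 0.2971, 0.0068]
orientation: [0.001, -0.028, 1.0, 0.001]
wrist_force: [5.1, 3.3, 3.3]
opening: 0.0149
grip_force: 60.0
```

Emit:
{"fn": "servo_tool", "kwargs": {"steps": [{"x": 0.02, "y": 0.016, "z": 0, "wx": 0, "wy": 0, "wz": 0, "jaw": 1}, {"x": 0, "y": 0, "z": -0.03, "wx": 0, "wy": 0, "wz": 0, "jaw": 1}, {"x": 0, "y": 0, "z": -0.03, "wx": 0, "wy": 0, "wz": 0, "jaw": 1}, {"x": 0, "y": 0, "z": -0.03, "wx": 0, "wy": 0, "wz": 0, "jaw": 1}, {"x": 0, "y": 0, "z": 0, "wx": 0, "wy": 0, "wz": 0, "jaw": 1}, {"x": 0, "y": 0, "z": 0, "wx": 0, "wy": 0, "wz": 0, "jaw": 1}, {"x": 0, "y": 0, "z": 0, "wx": 0, "wy": 0, "wz": 0, "jaw": 1}, {"x": 0, "y": 0, "z": 0, "wx": 0, "wy": 0, "wz": 0, "jaw": 1}]}}

```text
time_s: 32.85
position: [0.481, 0.2974, 0.0025]
orientation: [0.0, -0.028, 1.0, 0.0]
wrist_force: [0.4, -0.3, 12.6]
opening: 0.0148
grip_force: 61.4
```

Emit:
{"fn": "servo_tool", "kwargs": {"steps": [{"x": 0, "y": 0, "z": -0.02, "wx": 0, "wy": 0, "wz": 0, "jaw": 1}, {"x": 0, "y": 0, "z": -0.02, "wx": 0, "wy": 0, "wz": 0, "jaw": 1}, {"x": 0, "y": 0, "z": -0.02, "wx": 0, "wy": 0, "wz": 0, "jaw": 1}, {"x": 0, "y": 0, "z": 0, "wx": 0, "wy": 0, "wz": 0, "jaw": 1}, {"x": 0, "y": 0, "z": 0, "wx": 0, "wy": 0, "wz": 0, "jaw": 1}, {"x": 0, "y": 0, "z": 0, "wx": 0, "wy": 0, "wz": 0, "jaw": 1}, {"x": 0, "y": 0, "z": 0, "wx": 0, "wy": 0, "wz": 0, "jaw": 1}, {"x": 0, "y": 0, "z": 0, "wx": 0, "wy": 0, "wz": 0, "jaw": 1}]}}

```text
time_s: 33.85
position: [0.4813, 0.2976, 0.0023]
orientation: [0.001, -0.028, 1.0, 0.0]
wrist_force: [-17.0, -9.1, 45.5]
opening: 0.0148
grip_force: 66.0
```

Run:
```python
from h import *
s,w=wcam(); print(s['position'],s['wrist_force'],s['wrist_torque'],w['yaw'])
# apparent tube width and row 25 centre vs. earlier (held, width 235-271)
g=w['color'].astype(int).sum(2)
for v in (25,60): print(v,(g[v,220:290:2]//10).tolist())
c=cam('side'); G=c['color'].astype(int).sum(2)
for n,L in(('a',.138),('b',-.138)):
    for h in (0,.008,.016,.025): print(n,h,proj(c,[.481+L*.9985,.2974+L*.055,.0115+h]).round(1))
for v in range(112,152,2): print(v,(G[v,172:215:2]//10).tolist(),(G[v,262:300:2]//10).tolist())
```

```text
[0.48125556 0.29761051 0.00226869] [-17.04846453  -9.14203582  45.4826568 ] [-1.8207006   3.2610191  -0.02624707] 1.6260676718380767
25 [28, 28, 29, 27, 32, 37, 34, 33, 36, 38, 39, 40, 39, 40, 42, 44, 43, 43, 42, 41, 39, 39, 37, 36, 33, 34, 37, 37, 38, 38, 37, 18, 16, 16, 16]
60 [28, 29, 30, 28, 32, 39, 37, 33, 36, 37, 39, 39, 40, 41, 42, 44, 44, 43, 41, 40, 39, 38, 37, 36, 33, 35, 38, 38, 38, 38, 38, 38, 38, 38, 38]
a 0 [282.  129.6]
a 0.008 [282.2 127.6]
a 0.016 [282.3 125.6]
a 0.025 [282.5 123.3]
b 0 [189.3 137.9]
b 0.008 [189.1 135.9]
b 0.016 [188.8 133.9]
b 0.025 [188.5 131.6]
112 [36, 35, 36, 35, 35, 35, 36, 35, 35, 36, 36, 36, 37, 36, 36, 36, 36, 35, 36, 36, 35, 36] [36, 37, 36, 36, 37, 35, 35, 37, 36, 36, 37, 37, 36, 36, 36, 36, 37, 36, 36]
114 [37, 36, 35, 34, 35, 34, 36, 36, 35, 36, 36, 36, 36, 35, 35, 35, 36, 37, 35, 36, 35, 36] [38, 37, 37, 37, 36, 36, 36, 36, 37, 36, 36, 36, 37, 38, 36, 37, 35, 36, 37]
116 [35, 35, 36, 35, 34, 35, 35, 36, 35, 35, 35, 35, 36, 35, 35, 36, 35, 36, 35, 35, 36, 36] [20, 37, 37, 36, 38, 36, 37, 37, 36, 36, 36, 37, 36, 37, 37, 37, 36, 36, 36]
1
[... 2179 characters left out ...]
 36, 36, 37, 37, 37]
144 [21, 22, 22, 21, 21, 12, 11, 11, 10, 10, 11, 11, 11, 11, 11, 11, 11, 11, 11, 11, 11, 11] [38, 39, 38, 38, 38, 37, 38, 37, 37, 38, 36, 36, 37, 38, 37, 37, 36, 37, 37]
146 [21, 22, 21, 21, 21, 13, 11, 11, 10, 10, 11, 11, 11, 11, 12, 13, 11, 11, 10, 11, 12, 11] [38, 38, 37, 37, 37, 36, 37, 37, 37, 38, 38, 38, 37, 37, 37, 37, 37, 37, 37]
148 [21, 21, 20, 20, 21, 15, 11, 11, 10, 11, 12, 10, 10, 10, 12, 13, 13, 14, 18, 20, 19, 20] [37, 38, 38, 37, 37, 36, 37, 38, 37, 36, 36, 36, 36, 37, 37, 37, 36, 37, 37]
150 [22, 21, 22, 22, 22, 18, 14, 18, 18, 19, 20, 19, 20, 22, 21, 21, 22, 21, 21, 21, 20, 21] [38, 37, 36, 35, 37, 38, 38, 37, 38, 37, 37, 37, 38, 36, 37, 38, 37, 38, 38]
```

Emit:
{"fn": "servo_tool", "kwargs": {"steps": [{"x": 0, "y": 0, "z": 0.03, "wx": 0, "wy": 0, "wz": 0, "jaw": 1}, {"x": 0, "y": 0, "z": 0.03, "wx": 0, "wy": 0, "wz": 0, "jaw": 1}, {"x": 0, "y": 0, "z": 0, "wx": 0, "wy": 0, "wz": 0, "jaw": 0.5}, {"x": 0, "y": 0, "z": 0, "wx": 0, "wy": 0, "wz": 0, "jaw": 0.2}, {"x": 0, "y": 0, "z": 0, "wx": 0, "wy": 0, "wz": 0, "jaw": 0}, {"x": 0, "y": 0, "z": 0, "wx": 0, "wy": 0, "wz": 0, "jaw": 0}, {"x": 0, "y": 0, "z": 0, "wx": 0, "wy": 0, "wz": 0, "jaw": 0}, {"x": 0, "y": 0, "z": 0, "wx": 0, "wy": 0, "wz": 0, "jaw": 0}]}}

```text
time_s: 34.95
position: [0.4807, 0.2973, 0.0015]
orientation: [0.0, -0.028, 1.0, -0.0]
wrist_force: [0.0, 0.2, -0.1]
opening: 0.0427
grip_force: 0.0
```

Emit:
{"fn": "servo_tool", "kwargs": {"steps": [{"x": 0, "y": 0, "z": 0.2, "wx": 0, "wy": 0, "wz": 0, "jaw": 0}, {"x": 0, "y": 0, "z": 0.5, "wx": 0, "wy": 0, "wz": 0, "jaw": 0}, {"x": 0, "y": 0, "z": 0.6, "wx": 0, "wy": 0, "wz": 0, "jaw": 0}, {"x": 0, "y": 0, "z": 0.6, "wx": 0, "wy": 0, "wz": 0, "jaw": 0}, {"x": 0, "y": 0, "z": 0.6, "wx": 0, "wy": 0, "wz": 0, "jaw": 0}, {"x": 0, "y": 0, "z": 0.6, "wx": 0, "wy": 0, "wz": 0, "jaw": 0}, {"x": 0, "y": 0, "z": 0.4, "wx": 0, "wy": 0, "wz": 0, "jaw": 0}, {"x": 0, "y": 0, "z": 0, "wx": 0, "wy": 0, "wz": 0, "jaw": 0}]}}

```text
time_s: 35.95
position: [0.4811, 0.2975, 0.178]
orientation: [0.001, -0.028, 1.0, 0.001]
wrist_force: [-0.6, -0.0, 0.1]
opening: 0.0428
grip_force: 0.0
```

Run:
```python
from pots import *
s,w=wcam(); print(s['position'],s['opening'],s['wrist_force'],w['yaw'])
g=w['color'].astype(int).sum(2)
ex=np.array([np.cos(.0555),np.sin(.0555)])
# tube caps: expected position at home
for L in(-.15,.15,0): X=np.array([.4808,.2972])+L*ex; print('proj',L,proj(w,[*X,.0195]).round(1))
S=np.zeros(g.shape,bool); S[0:384,225:275]=1
for m,st,ce in comps(S&(g<140),15): print(st,ce.round(1),ray(w,*ce,.0195).round(4))
# tube width at both ends (px): equal height => consistent
for v in range(20,110,15): print(v,(g[v,225:300:2]//10).tolist())
print('side'); pots(cam('side'),(205,300,165,262))
```

```text
[0.48108456 0.29750565 0.17797208] 0.04283152869910355 [-0.61497672 -0.02457118  0.05806583] 1.6259936138218436
proj -0.15 [252.3   2.5]
proj 0.15 [252.4 301.9]
proj 0 [252.3 170.7]
[243   0  18   5  76] [251.3   1.7] [0.3305 0.2879 0.0195]
[ 242  127   20   87 1650] [251.6 170.1] [0.4802 0.2965 0.0195]
[246 301  12   4  21] [251.2 302.5] [0.6314 0.3043 0.0195]
[ 225  353   50   31 1395] [249.3 369.5] [0.7235 0.3071 0.0195]
20 [26, 26, 25, 26, 26, 26, 26, 26, 27, 32, 33, 38, 39, 42, 41, 39, 35, 32, 30, 26, 25, 26, 27, 27, 26, 26, 27, 24, 16, 15, 23, 26, 27, 27, 33, 42, 49, 59]
35 [27, 27, 27, 26, 26, 26, 27, 26, 36, 31, 36, 39, 39, 41, 40, 39, 36, 33, 36, 35, 36, 35, 36, 36, 37, 35, 36, 36, 31, 17, 32, 27, 26, 26, 37, 43, 43, 42]
50 [26, 25, 26, 27, 28, 28, 27, 26, 36, 33, 35, 38, 39, 41, 41, 39, 36, 33, 35, 36, 36, 35, 36, 36, 37, 37, 36, 36, 29, 18, 34, 27, 27, 27, 42, 44, 44, 43]
65 [27, 27, 26, 27, 27, 27, 28, 27, 38, 32, 36, 38, 39, 41, 40, 39, 36, 33, 36, 37, 34, 18, 18, 31, 37, 37, 37, 36, 25, 20, 35, 27, 28, 31, 42, 41, 41, 41]
80 [27, 27, 27, 28, 27, 28, 28, 27, 33, 34, 36, 38, 39, 41, 40, 39, 36, 33, 36, 36, 36, 36, 37, 37, 37, 37, 37, 36, 20, 22, 31, 28, 28, 32, 41, 42, 42, 43]
95 [26, 26, 27, 27, 27, 27, 27, 28, 33, 33, 36, 38, 40, 41, 41, 39, 37, 34, 37, 37, 36, 37, 37, 37, 37, 37, 36, 35, 18, 26, 27, 28, 27, 36, 41, 42, 43, 43]
side
[205 165  52  10 261] x -0.1382 0.0056 y 0.1376 0.1705
[273 165  27  69 955] x 0.0505 0.1221 y -0.1087 0.1269
[255 168  19  16 178] x -0.0037 0.0435 y 0.0676 0.1275
[205 179  21  83 919] x -0.1881 -0.1401 y -0.1442 0.1197
[259 181  22  19 199] x -0.0032 0.0442 y 0.0125 0.0789
[264 198  24  22 223] x -0.0033 0.0432 y -0.0577 0.0188
[271 218  25  33 269] x -0.0033 0.0445 y -0.147 -0.0482
[251 251  49  11 289] x -0.0828 0.036 y -0.1852 -0.1576
```

```bash
python3 -c "
from h import *
print(env.close_job())"
```

```text
the job is handed in; nothing more can be done
None
```

The job is handed in, though no verdict came back. By my last camera check the four pots stand within about 1 mm of the line, the straightedge is pressed to a hard stop in both clips, and the hand is clear of everything.

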